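# Load empty sensor bodies into the feed magazine, filled one to the bin

## Task

Load the two empty sensor bodies from the bench into the tilted feed magazine: enter each at the raised end with its foot under the two lips, connector nose downhill like the one already in there, and let it slide right down until it butts against the body ahead. The three loose bodies look alike, but one has already been filled and is clearly heavier when lifted; that one goes in the red bin in front of the parts rack, standing on its foot. Leave the mug, the spray can, the jar and the roll of grey tape where they stand.

Things in the scene. Friction and masses are not known exactly. Their poses are not given: they have to be found in the camera images.
- magazine: Fixed feed magazine: aluminium channel tilted 20 degrees on a grey stand, base 300 x 110 mm. Origin: centre of the base's underside, on the bench; x level, towards the raised open end; z up. The track is slippery: a released body runs down it by its own weight.
- channel: Its channel. Origin: sliding floor at the end stop's face, mid width; x uphill along the floor, z square out of it. Floor x 0-325 mm. Walls 58 mm apart and two lips (12 to 15 mm above the floor) from x = 0 to 245 leave a 40 mm slot for the upper bodies. Places, x of a body's origin: 40 (taken), 120, 200 mm; seated bodies' own x points downhill, their z along the channel's z.
- lip_start (a point): Point on the channel's floor, mid width, 245 mm uphill of the stop, where the lips begin. Lead-in tips of the lips flare up over the next 15 mm uphill, to 18.5 mm above the floor.
- mouth (a point): Point on the floor's raised open end, mid width, 325 mm uphill of the stop. From here down to lip_start the lead-in is open-topped; its 14 mm high side walls narrow from 75 to 58 mm apart.
- sensor_a: Pale grey closed sensor body, 80 x 54 x 50 mm, one of 3 loose look-alikes on the bench at any yaw: 2 empty (0.12-0.16 kg), 1 filled (0.36-0.48 kg), told apart by weight only. Origin: centre of underside; x to the nose, z up. Foot flange 80 (x) x 54 (y) x 9 mm; on it a body 34 mm wide (y), x -38 to 22, up to 50 mm high: grip it across y about x = -8.
- sensor_b: As sensor_a: same shape, axes and look. At the nose end a round dark metal connector, 25 mm dia, axis 27 mm above the underside, stands out over the foot from x = 22 to 38 mm.
- sensor_c: As sensor_a: same shape, axes and look (connector as on sensor_b).
- sensor_d: An empty sensor body of the same shape, already home in the magazine against the end stop, nose downhill; it stays there.
- sensor_a_nose (a point): Tip of sensor_a's foot at its nose (connector) end: the point x = 40 mm, y = 0, z = 0 of its frame.
- sensor_b_nose (a point): Tip of sensor_b's foot at its nose (connector) end: the point x = 40 mm, y = 0, z = 0 of its frame.
- sensor_c_nose (a point): Tip of sensor_c's foot at its nose (connector) end: the point x = 40 mm, y = 0, z = 0 of its frame.
- reject_bin: Red open-topped plastic bin, fixed, in front of the parts rack; 161 (x) by 100 (y) by 65 mm high, walls 2 to 3 mm, floor 2 mm thick, front wall (at -x) only 36 mm high. Origin: centre of the underside; x along its length, away from the robot at yaw 0.
- mug: Blue mug, 82 mm dia, 115 mm over the handle, 88 mm tall, on the bench among the loose bodies; origin: underside, midway between handle and far rim; handle towards its own -y. Bystander.
- can: Spray can (orange cap), 66 mm dia, 189 mm tall, behind the magazine's raised end; origin: centre of the underside. Bystander.
- jar: Jar with a yellow-brown lid, 84 mm dia, 132 mm tall; origin: centre of the underside. Bystander.
- tape: Roll of grey tape lying flat, 99 mm dia, 48 mm tall; origin: centre of the underside. Bystander.
There are look-alikes about, which are no part of the job. Leave any purple look-alike of the sensor_b alone.

How it is judged:
By the outcome, as a careful person would: the job done as asked, in the order asked, and still so for the second after the job is handed in, with the robot touching nothing.
It also fails if it takes over 72 s, if anything falls off the work surface, if the arm or the gripper's body presses on something with over 40 N, if the wrist force passes 120 N, or if a joint passes its speed limit or range.

## Robot

A 7-joint arm with a two-finger parallel gripper is mounted at the origin on a cart in front of the work surface, level with it; the furniture and walls round the work are solid. World frame = base frame: x ahead of the robot, y to its left, z up, the work surface at z = 0. Lengths are in m, angles in rad, forces in N, time in s.
With the tool pointing down it reaches from about 0.425 to 0.875 m from the base axis. Payload 4.7 kg.
Tool frame: the origin (TCP) lies between the finger pads; the fingertips stand 11 mm ahead of it and the grasp point (between the pads) lies 8 mm behind it; z points along the fingers, y is the direction in which the jaws open and shut (so a half turn about z gives the same grasp; the last joint's range is limited). The gripper opens to 87 mm and grips with 3 to 60 N. Pads are 19 mm wide; open, the fingers measure 117 mm over their backs; the gripper's body (75 mm by 190 mm) begins 51 mm behind the grasp point.
Start: joints at [1.186, 0.321, -0.07, 1.45, 0.023, 1.371, -0.057], TCP at [0.252, -0.599, 0.234] pointing down, gripper open.
Joint ranges: [-2.86, 2.86], [-0.3, 2.09], [-1.38, 1.24], [0.06, 2.45], [-1.56, 4.7], [0.09, 2.05], [-2.69, 2.69]. Speed limits (rad/s): [2.57, 2.57, 3.14, 3.14, 3.14, 3.14, 3.14].

## Interface

Orientations are given as a rotation vector (axis times angle).
In Python, from bench import ctrl gives the robot as it stands.
- The arm moves only by the tool servo_tool, never from a script. Its argument "series" is a list of rows, each an object with "travel": the shift along the tool's x, y, z in m, a list of three; "angular": the turn, a rotation vector about the tool's x, y, z in rad, a list of three. A call has 1 to 5 rows; each row shifts and turns the commanded pose from where the row before left it, along the tool's axes as they then stand; what a row does not reach is not made up. A row lasts 1/10 s, in which the tool goes at most 50 mm and 8.59 degrees, less where a joint would pass 70% of its speed; a pose out of reach is approached as far as the arm can. A call with a gripper value outside its range is refused whole. "claw" is the finger opening in m, from 0 to 0.087, set as the call begins (left out, the last holds). The fingers move at their own pace and stop on an object; "squeeze" is the grip in N (left out, the last holds). Time passes only in rows, so rows that do not move let the fingers close. It gives the time, the measured TCP pose, the force and the opening at its end, in the units of the state.
- ctrl.get_state(): the state, without advancing time (a new reading comes with each control period).
- ctrl.get_image(name): name is "side" or "top" or "wrist"; returns the picture (400x640x3 uint8, red, green, blue); there is no depth.
- ctrl.calibration(name): a dict with "fx", "fy", "cx", "cy" (pixels), "rvec" (rotation vector, rad) and "tvec" (3), from world to camera coordinates, as OpenCV has them. Camera axes: x right, y down, z forward; pixel columns grow to the right and rows downward; lengths in m; the calibration is good to about 2 mm. A picture is of the moment at which its call begins: read the wrist's pose just before it. calibration takes no time and is no camera call; for the wrist camera it gives the pose at the moment of the call.
- ctrl.close_job(): hands the job in, once; it reports no verdict.
The state is a dict: "time": time; "joint_positions": joint angles; "qd": joint speeds; "joint_torque": joint torques, N m; "position": TCP position; "tool_rot": TCP orientation; "ft_force": force on the tool from outside, world axes, zero at the start; "torque": the same for the moment, N m; "grip_width": opening from 0.0 (shut) to 1.0 (fully open).
Only numpy, scipy, OpenCV 4.12 (cv2) and the standard library are available. Lean on these libraries where they do the work, as an engineer would, in place of code of your own. Each camera call takes 0.05 s, during which the arm holds its last target.

## Working session

There is one attempt and no reset: what is moved stays moved. The work goes in short steps, Python scripts to look and compute and a tool call to move; the robot and the scene stay as the last step left them, time stands still between calls to the robot, and variables do not carry over. Pictures are saved under pics/ and viewed, and the job is handed in when it is done.

Besides the shell and the picture viewer there is one more tool, called as name([rows], argument=value, ...), one row to a line, values as JSON. servo_tool: Moves the arm, as the interface text tells. Its arguments: {"type":"object","properties":{"series":{"type":"array","items":{"type":"object","properties":{"travel":{"type":"array","items":{"type":"number"}},"angular":{"type":"array","items":{"type":"number"}}}}},"claw":{"type":"number"},"squeeze":{"type":"number"}},"required":["series"]}

```bash
mkdir -p pics; ls; cat > h.py <<'E'
import numpy as np, cv2
from scipy.spatial.transform import Rotation as R
from bench import ctrl
def grab(n,f):
    c=ctrl.calibration(n); im=ctrl.get_image(n); cv2.imwrite('pics/'+f+'.png',im[:,:,::-1]); return im,c
def ray(c,u,v):
    Rm=R.from_rotvec(c['rvec']).as_matrix(); t=np.array(c['tvec'])
    o=-Rm.T@t; d=Rm.T@np.array([(u-c['cx'])/c['fx'],(v-c['cy'])/c['fy'],1]); return o,d/np.linalg.norm(d)
def plane(c,u,v,z):
    o,d=ray(c,u,v); return o+d*(z-o[2])/d[2]
def proj(c,p):
    Rm=R.from_rotvec(c['rvec']).as_matrix(); q=Rm@np.array(p)+np.array(c['tvec']); return np.array([c['fx']*q[0]/q[2]+c['cx'],c['fy']*q[1]/q[2]+c['cy']])
E
python3 - <<'E'
from h import *
s=ctrl.get_state(); print(s)
for n in ('top','side','wrist'):
    im,c=grab(n,n+'0'); print(n,c, ray(c,320,200))
E
```

```text
pics
{'time': 0.0, 'joint_positions': array([ 1.18613328,  0.32182189, -0.07008647,  1.45170705,  0.02259751,
        1.37078509, -0.05690172]), 'qd': array([ 0.00078657, -0.00175733, -0.00074685, -0.00217379,  0.00086557,
       -0.00151907,  0.00075433]), 'joint_torque': array([-1.03101549e-04, -4.91281343e+01, -4.04138966e-01, -3.12526488e+01,
       -6.38929149e-02,  4.35393071e-02,  1.61611210e-04]), 'position': array([ 0.25212623, -0.59851898,  0.23244614]), 'tool_rot': array([-3.07750835e+00, -6.21909694e-01,  7.49296699e-04]), 'ft_force': array([-0.33013654, -0.28242397,  0.37130914]), 'torque': array([ 0.00936498,  0.01966242, -0.01112043]), 'grip_width': 1.0013414062702075}
top {'fx': 372.22721631786504, 'fy': 372.22721631786504, 'cx': 316.9139818797292, 'cy': 205.49004977813902, 'rvec': array([ 2.14961155, -2.12434073,  0.20682924]), 'tvec': array([0.01653457, 0.57112362, 1.47805904])} (array([0.30312783, 0.04761165, 1.55465776]), array([ 0.18978211, -0.02400675, -0.98153269]))
side {'fx': 520.6172752720804, 'fy': 520.6172752720804, 'cx': 328.0306750168348, 'cy': 202.8156663668439, 'rvec': array([ 0.059548  , -2.72778688,  1.4887749 ]), 'tvec': array([0.55475371, 0.08542647, 2.09616446])} (array([0.4556367 , 1.74181989, 1.21136843]), array([ 0.06315333, -0.84189926, -0.53592657]))
wrist {'fx': 302.55730846876514, 'fy': 302.55730846876514, 'cx': 320.38284067896853, 'cy': 197.22870567143363, 'rvec': array([-2.39527875,  1.59042023,  0.24970947]), 'tvec': array([-0.64828282, -0.03621709,  0.39165925])} (array([ 0.32948061, -0.56552967,  0.38288115]), array([-0.28911793, -0.11821143, -0.94996678]))
```

View pics/top0.png

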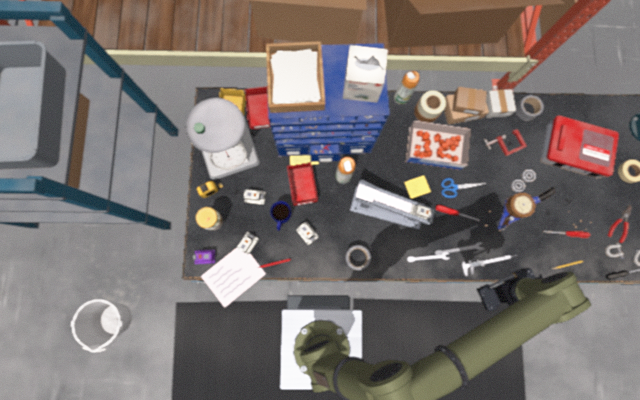

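View pics/side0.png

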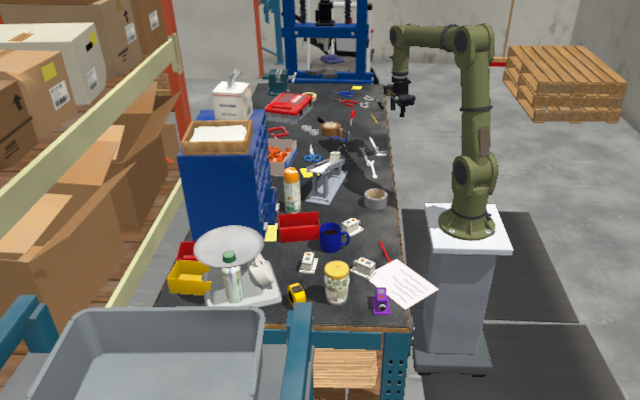

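View pics/wrist0.png

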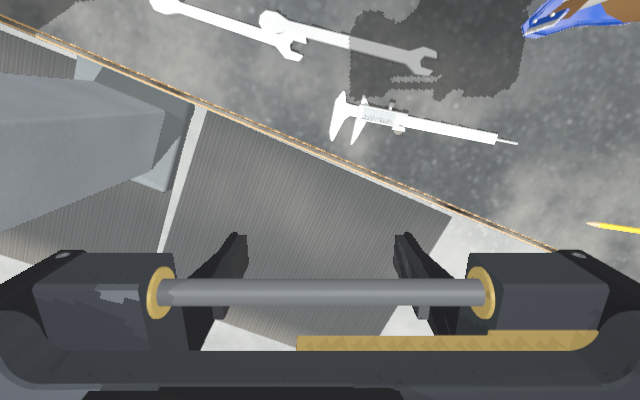

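```bash
python3 - <<'E'
import cv2
im=cv2.imread('pics/top0.png'); 
cv2.imwrite('pics/t1.png',cv2.resize(im[150:290,190:330],None,fx=5.7,fy=4.2*1.0,interpolation=cv2.INTER_CUBIC) if 0 else cv2.resize(im[165:265,190:330],None,fx=5.7,fy=5.7,interpolation=cv2.INTER_CUBIC))
cv2.imwrite('pics/t2.png',cv2.resize(im[150:250,320:450],None,fx=6,fy=6,interpolation=cv2.INTER_CUBIC))
im=cv2.imread('pics/side0.png')
cv2.imwrite('pics/s1.png',cv2.resize(im[140:300,270:410],None,fx=3.7,fy=3.7,interpolation=cv2.INTER_CUBIC))
E
```

```text
(no output)
```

View pics/t1.png

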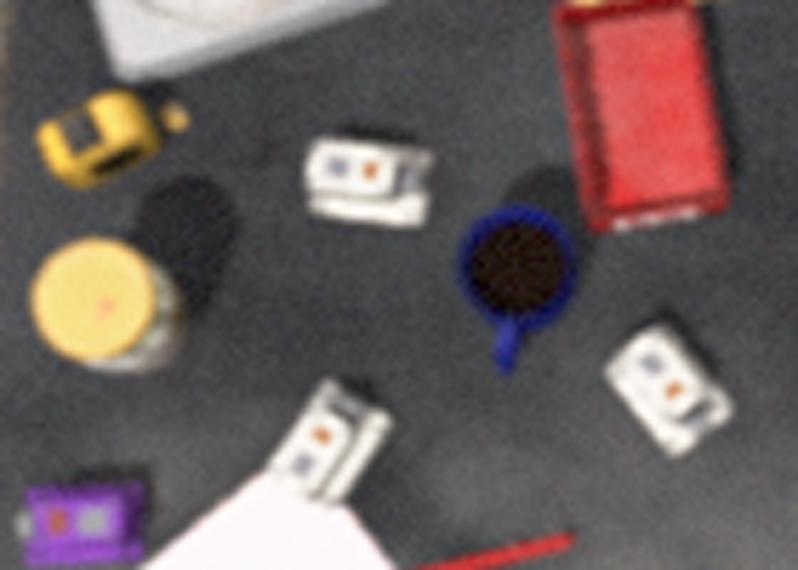

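View pics/t2.png

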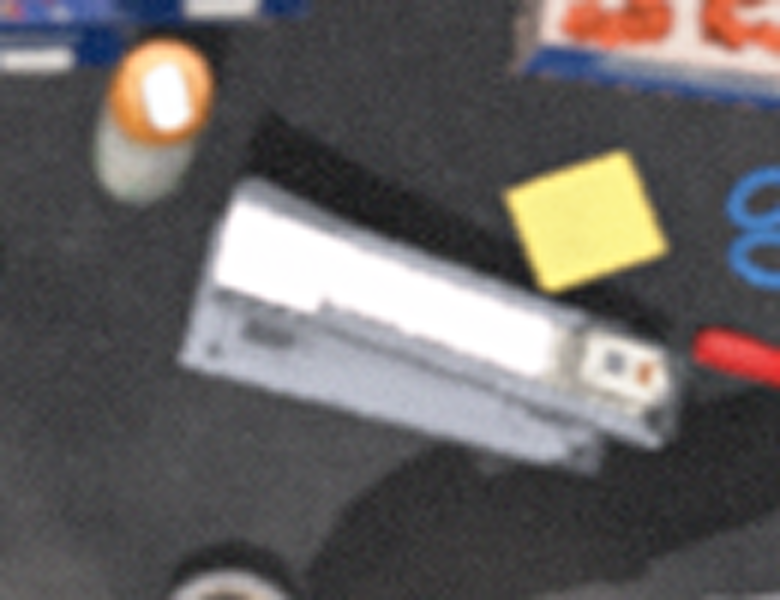

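View pics/s1.png

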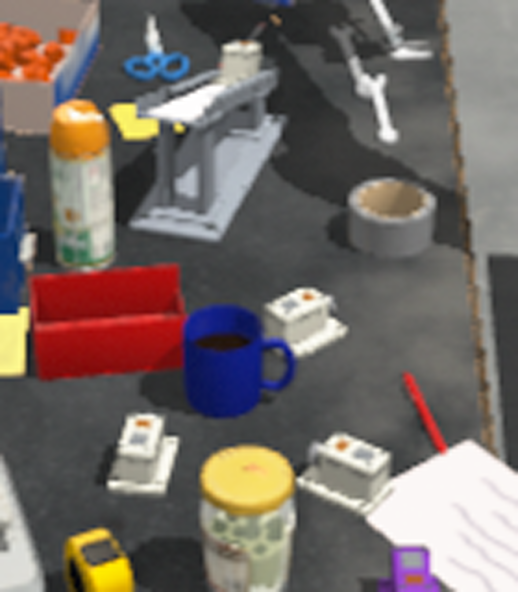

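```bash
python3 - <<'E'
from h import *
c=ctrl.calibration('top'); cs=ctrl.calibration('side')
def t1(x,y): return (190+x/5.7-.4,165+y/5.7-.4)
def t2(x,y): return (320+x/6-.4,150+y/6-.4)
for n,(x,y),z in [('A top',(325,437),.05),('B top',(365,175),.05),('C top',(665,378),.05),('mug',(517,266),.088),('handle',(505,370),.05),('jar',(95,300),.132),
 ('binFL',(592,230),.036),('binFR',(728,208),.036),('binBL',(560,5),.065),('binBR',(695,2),.065)]:
    print(n,plane(c,*t1(x,y),z).round(3))
for n,(x,y),z in [('baseL',(180,362),.008),('baseR',(600,468),.008),('can',(162,92),.189),('mouthnear',(212,288),.13),('mouthfar',(240,195),.13),('d',(625,372),.08)]:
    print(n,plane(c,*t2(x,y),z).round(3))
print(plane(c,358,258,.048))
E
```

```text
A top [0.421 0.305 0.05 ]
B top [0.61  0.284 0.05 ]
C top [0.466 0.065 0.05 ]
mug [0.539 0.17  0.088]
handle [0.47  0.179 0.05 ]
jar [0.505 0.449 0.132]
binFL [0.574 0.12  0.036]
binFR [0.592 0.022 0.036]
binBL [0.735 0.146 0.065]
binBR [0.739 0.048 0.065]
baseL [ 0.561 -0.115  0.008]
baseR [ 0.49  -0.409  0.008]
can [ 0.704 -0.086  0.189]
mouthnear [ 0.59  -0.124  0.13 ]
mouthfar [ 0.653 -0.143  0.13 ]
d [ 0.546 -0.408  0.08 ]
[ 0.35916008 -0.14408599  0.048     ]
```

```bash
cat >> h.py <<'E'
from scipy.spatial.transform import Slerp
def pose():
    s=ctrl.get_state(); return np.array(s['position']),R.from_rotvec(s['tool_rot'])
def down(yawx, tilt=0.0):
    "tool x at horizontal heading yawx (rad), z down; tilt about tool y"
    x=np.array([np.cos(yawx),np.sin(yawx),0]); z=np.array([0,0,-1.]); y=np.cross(z,x)
    return R.from_matrix(np.c_[x,y,z])*R.from_rotvec([0,tilt,0])
def rows(tp,tR,n=None,p0=None,R0=None,dmax=.05,amax=.145):
    if p0 is None: p0,R0=pose()
    tp=np.array(tp,float); ang=(R0.inv()*tR).magnitude()
    if n is None: n=max(1,int(np.ceil(max(np.linalg.norm(tp-p0)/dmax,ang/amax))))
    sl=Slerp([0,1],R.concatenate([R0,tR])); p,r=p0,R0; out=[]
    for i in range(1,n+1):
        q=p0+(tp-p0)*i/n; rr=sl([i/n])[0]
        t=np.round(r.inv().apply(q-p),3); a=np.round((r.inv()*rr).as_rotvec(),3)
        out.append('{"travel":%s,"angular":%s}'%((t+0.).tolist(),(a+0.).tolist()))
        p=p+r.apply(t); r=r*R.from_rotvec(a)
    print(n,'rows; ang',round(ang,3),'dist',round(np.linalg.norm(tp-p0),3))
    for i in range(0,n,5): print('['+','.join(out[i:i+5])+']')
E
python3 - <<'E'
from h import *
p,r=pose(); print(r.as_matrix().round(3))
c=ctrl.calibration('wrist'); Rw=R.from_rotvec(c['rvec']).inv(); t=-Rw.apply(c['tvec'])
print('cam in tool', r.inv().apply(t-p).round(4), (r.inv()*Rw).as_matrix().round(3))
x=r.as_matrix()[:,0]; print(np.degrees(np.arctan2(x[1],x[0])))
rows([.45,-.33,.36],down(np.radians(40)))
E
```

```text
[[ 0.921  0.388 -0.001]
 [ 0.388 -0.921  0.001]
 [-0.    -0.001 -1.   ]]
cam in tool [ 0.084  -0.0007 -0.1503] [[-0.001 -0.953 -0.304]
 [ 1.    -0.001 -0.   ]
 [ 0.    -0.304  0.953]]
22.853998131856734
8 rows; ang 0.299 dist 0.357
[{"travel":[0.036, -0.021, -0.016],"angular":[0.0, 0.0, -0.037]},{"travel":[0.036, -0.02, -0.016],"angular":[0.0, 0.0, -0.038]},{"travel":[0.038, -0.019, -0.016],"angular":[-0.001, 0.0, -0.037]},{"travel":[0.038, -0.017, -0.016],"angular":[0.0, 0.0, -0.038]},{"travel":[0.038, -0.016, -0.015],"angular":[0.0, 0.0, -0.037]}]
[{"travel":[0.04, -0.014, -0.016],"angular":[0.0, 0.0, -0.037]},{"travel":[0.039, -0.013, -0.016],"angular":[0.0, 0.0, -0.038]},{"travel":[0.04, -0.012, -0.016],"angular":[0.0, 0.0, -0.037]}]
```

```bash
python3 - <<'E'
from h import *
rows([.57,-.27,.36],down(np.radians(76)))
E
```

```text
10 rows; ang 0.928 dist 0.475
[{"travel":[0.042, -0.018, -0.013],"angular":[0.0, 0.0, -0.093]},{"travel":[0.044, -0.014, -0.012],"angular":[0.0, 0.0, -0.093]},{"travel":[0.044, -0.01, -0.013],"angular":[0.0, 0.0, -0.092]},{"travel":[0.046, -0.006, -0.013],"angular":[-0.001, 0.0, -0.093]},{"travel":[0.045, -0.001, -0.013],"angular":[0.0, 0.0, -0.093]}]
[{"travel":[0.046, 0.003, -0.012],"angular":[0.0, 0.0, -0.093]},{"travel":[0.045, 0.007, -0.013],"angular":[0.0, 0.0, -0.092]},{"travel":[0.044, 0.011, -0.013],"angular":[0.0, 0.0, -0.093]},{"travel":[0.044, 0.015, -0.012],"angular":[0.0, 0.0, -0.093]},{"travel":[0.041, 0.019, -0.013],"angular":[0.0, -0.001, -0.093]}]
```

servo_tool([
  {"travel":[0.042,-0.018,-0.013],"angular":[0.0,0.0,-0.093]},
  {"travel":[0.044,-0.014,-0.012],"angular":[0.0,0.0,-0.093]},
  {"travel":[0.044,-0.01,-0.013],"angular":[0.0,0.0,-0.092]},
  {"travel":[0.046,-0.006,-0.013],"angular":[0.0,0.0,-0.093]},
  {"travel":[0.045,-0.001,-0.013],"angular":[0.0,0.0,-0.093]},
])

```text
time: 0.65
position: [0.4122, -0.4331, 0.2979]
tool_rot: [-2.851, -1.319, 0.0]
ft_force: [0.7, -0.7, 0.4]
grip_width: 1.002
```

servo_tool([
  {"travel":[0.046,0.003,-0.012],"angular":[0.0,0.0,-0.093]},
  {"travel":[0.045,0.007,-0.013],"angular":[0.0,0.0,-0.092]},
  {"travel":[0.044,0.011,-0.013],"angular":[0.0,0.0,-0.093]},
  {"travel":[0.044,0.015,-0.012],"angular":[0.0,0.0,-0.093]},
  {"travel":[0.041,0.019,-0.013],"angular":[0.0,0.0,-0.093]},
])

```text
time: 1.15
position: [0.5709, -0.2687, 0.3608]
tool_rot: [-2.471, -1.939, 0.0]
ft_force: [0.6, 0.0, 0.2]
grip_width: 0.996
```

servo_tool([
  {"travel":[0,0,0],"angular":[0,0,0]},
])

```text
time: 1.25
position: [0.575, -0.262, 0.3619]
tool_rot: [-2.461, -1.952, -0.01]
ft_force: [0.0, 0.4, 0.5]
grip_width: 1.001
```

```bash
python3 - <<'E'
from h import *
p,r=pose(); s=ctrl.get_state(); print(p,r.as_matrix()[:,0],s['time'],s['qd'].round(3),s['joint_positions'].round(2))
im,c=grab('wrist','w1'); np.save('w1.npy',c,allow_pickle=True)
im,c=grab('top','top1')
E
```

```text
[ 0.57503944 -0.26204571  0.36194002] [0.22789426 0.97367252 0.00510296] 1.25 [ 0.054 -0.014  0.079  0.046  0.045  0.004 -0.008] [ 0.72  0.28 -0.44  1.27  0.11  1.61  0.08]
```

View pics/w1.png

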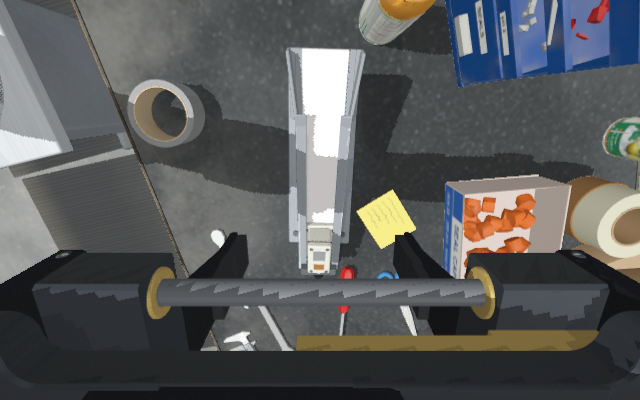

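```bash
python3 - <<'E'
import cv2
im=cv2.imread('pics/w1.png'); 
cv2.imwrite('pics/w1a.png',cv2.resize(im[35:165,270:385],None,fx=4.6,fy=4.6,interpolation=cv2.INTER_CUBIC))
cv2.imwrite('pics/w1b.png',cv2.resize(im[155:285,270:385],None,fx=4.6,fy=4.6,interpolation=cv2.INTER_CUBIC))
im=cv2.imread('pics/top1.png')
cv2.imwrite('pics/t3.png',cv2.resize(im[150:250,320:450],None,fx=6,fy=6,interpolation=cv2.INTER_CUBIC))
E
```

```text
(no output)
```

View pics/w1a.png

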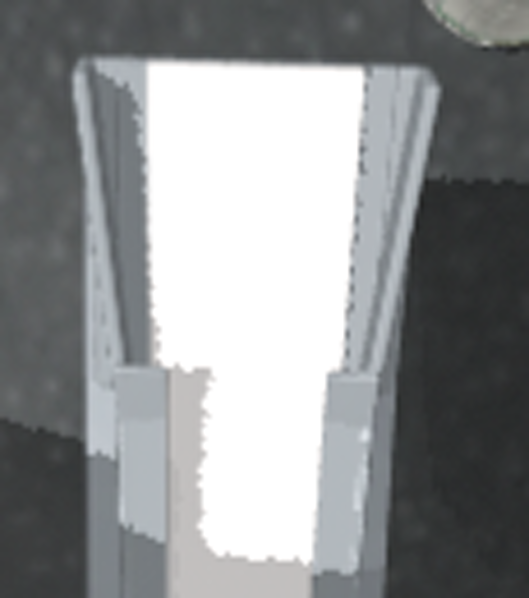

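View pics/w1b.png

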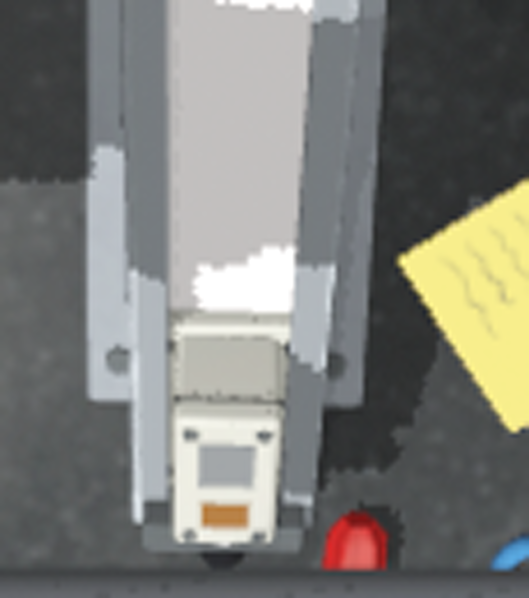

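View pics/t3.png

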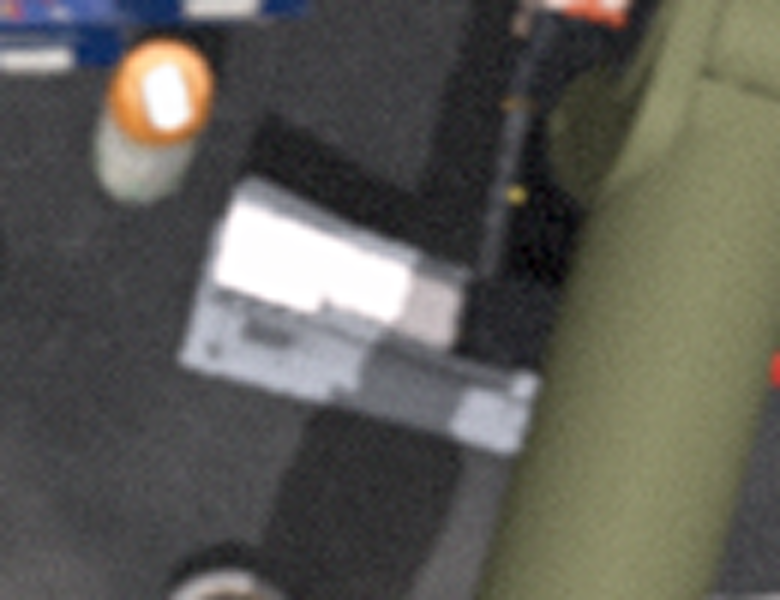

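```bash
python3 - <<'E'
from h import *
c=np.load('w1.npy',allow_pickle=True).item()
A=lambda x,y:(270+(x+.5)/4.6-.5,35+(y+.5)/4.6-.5)
B=lambda x,y:(270+(x+.5)/4.6-.5,155+(y+.5)/4.6-.5)
obj=[(325,37.5,14),(325,-37.5,14),(260,20,18.5),(260,-20,18.5),(80,20,9),(80,-20,9),(18,17,50),(18,-17,50)]
px=[A(90,72),A(422,78),A(166,368),A(330,375),B(173,318),B(293,318),B(177,540),B(272,543)]
K=np.array([[c['fx'],0,c['cx']],[0,c['fy'],c['cy']],[0,0,1]])
o=np.array(obj,float)/1000; u=np.array(px,float)
ok,rv,tv=cv2.solvePnP(o,u,K,None)
pr=cv2.projectPoints(o,rv,tv,K,None)[0][:,0]; print((pr-u).round(2))
Rw=R.from_rotvec(c['rvec']).inv()
Rc=Rw*R.from_rotvec(rv[:,0]); oc=Rw.apply(tv[:,0]-c['tvec']); M=Rc.as_matrix()
print('origin',oc.round(4),'\n',M.round(3),'tilt',np.degrees(np.arcsin(M[2,0])),'yaw',np.degrees(np.arctan2(M[1,0],M[0,0])),'roll',np.degrees(np.arcsin(M[2,1])))
for x in (40,245,325): print(x,(oc+M[:,0]*x/1000).round(4))
# known tilt/roll: fix tilt 20, refine with LSQ on same points
from scipy.optimize import least_squares
def T(q):
    return R.from_euler('ZY',[q[3],-np.radians(20)]),q[:3]
def res(q):
    r,t=T(q); return np.concatenate([proj(c,t+r.apply(k)) for k in o])-u.ravel()
s=least_squares(res,[*oc,np.radians(76)],loss='soft_l1'); print('fixed tilt',s.x[:3].round(4),np.degrees(s.x[3]),s.fun.reshape(-1,2).round(2) if s.fun.size==16 else '')
r,t=T(s.x)
for x in (245,325): print(x,(t+r.apply([x/1000,0,0])).round(4))
for b in (B(88,400),B(360,405)): print('base corner',plane(c,*b,.008).round(4), 'in ch frame', R.from_euler('Z',-s.x[3]).apply(plane(c,*b,.008)-t).round(4))
E
```

```text
[[-0.82  0.19]
 [ 0.91  1.05]
 [ 0.11 -0.64]
 [-0.34 -1.12]
 [-0.21  0.29]
 [-0.13  1.08]
 [-0.39 -0.44]
 [ 0.9  -0.43]]
origin [ 0.536  -0.4228  0.047 ] 
 [[ 0.234 -0.967 -0.104]
 [ 0.905  0.256 -0.34 ]
 [ 0.356 -0.014  0.934]] tilt 20.838879597876485 yaw 75.49203573305094 roll -0.8262902101041865
40 [ 0.5454 -0.3866  0.0612]
245 [ 0.5934 -0.2011  0.1341]
325 [ 0.6121 -0.1288  0.1626]
fixed tilt [ 0.5353 -0.4238  0.0468] 75.42552123332649 [[-0.31  0.27]
 [ 0.43  0.93]
 [ 0.35 -1.04]
 [-0.43 -1.7 ]
 [-0.32  0.51]
 [-0.32  1.04]
 [-0.18 -0.13]
 [ 1.11 -0.37]]
245 [ 0.5933 -0.201   0.1306]
325 [ 0.6122 -0.1283  0.158 ]
base corner [ 0.4832 -0.4039  0.008 ] in ch frame [ 0.0062  0.0554 -0.0388]
base corner [ 0.5882 -0.431   0.008 ] in ch frame [ 0.0064 -0.053  -0.0388]
```

```bash
python3 - <<'E'
from h import *
yaw=np.radians(75.43); r=R.from_euler('ZY',[yaw,-np.radians(20)]); t=np.array([.5353,-.4238,.0468])
for n,f,(x0,y0,w,h),k in (('side','side0',(295,140,70,70),8),('top','top0',(340,170,110,60),7)):
    c=ctrl.calibration(n); im=cv2.imread(f'pics/{f}.png')[y0:y0+h,x0:x0+w]; im=cv2.resize(im,None,fx=k,fy=k,interpolation=cv2.INTER_CUBIC)
    for P in [(325,37.5,14),(325,-37.5,14),(325,37.5,0),(325,-37.5,0),(260,20,18.5),(260,-20,18.5),(18,17,50),(18,-17,50)]:
        u=proj(c,t+r.apply(np.array(P)/1000)); q=(int((u[0]-x0+.5)*k),int((u[1]-y0+.5)*k)); cv2.circle(im,q,3,(0,0,255),1)
    cv2.imwrite(f'pics/chk_{n}.png',im)
E
```

```text
(no output)
```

View pics/chk_side.png

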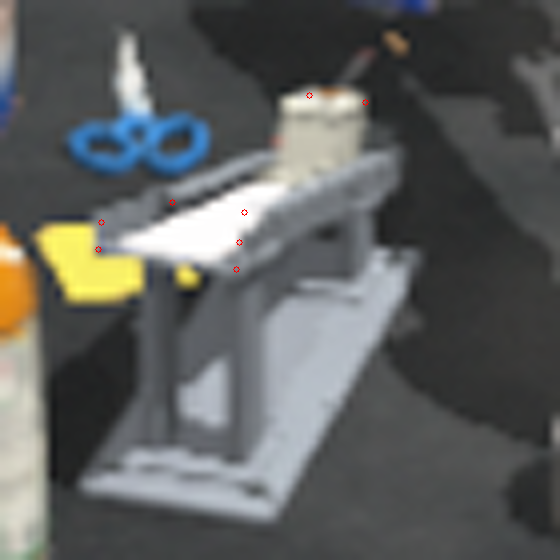

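View pics/chk_top.png

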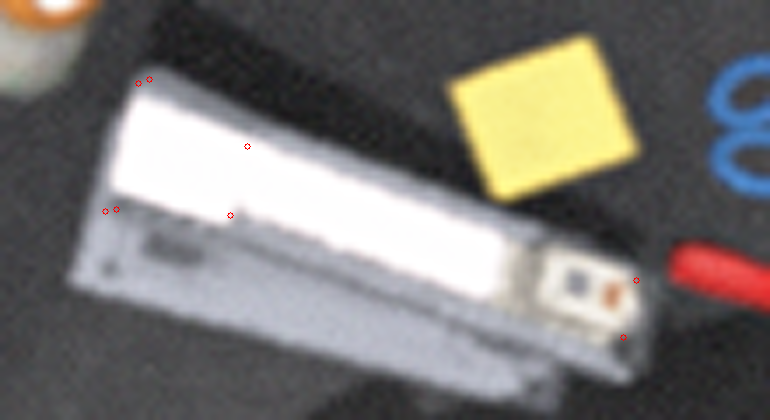

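```bash
python3 - <<'E'
from h import *
rows([.48,.10,.36],down(np.radians(100)))
E
```

```text
8 rows; ang 0.416 dist 0.38
[{"travel":[0.042, -0.022, 0.0],"angular":[0.0, 0.0, -0.052]},{"travel":[0.043, -0.02, 0.0],"angular":[0.0, 0.0, -0.052]},{"travel":[0.044, -0.017, 0.0],"angular":[0.0, 0.0, -0.052]},{"travel":[0.045, -0.016, 0.0],"angular":[0.0, 0.0, -0.052]},{"travel":[0.046, -0.012, 0.0],"angular":[0.0, 0.0, -0.052]}]
[{"travel":[0.046, -0.011, 0.0],"angular":[0.0, 0.0, -0.052]},{"travel":[0.047, -0.008, 0.0],"angular":[0.0, 0.0, -0.052]},{"travel":[0.047, -0.006, 0.0],"angular":[0.0, 0.0, -0.052]}]
```

servo_tool([
  {"travel":[0.042,-0.022,0.0],"angular":[0.0,0.0,-0.052]},
  {"travel":[0.043,-0.02,0.0],"angular":[0.0,0.0,-0.052]},
  {"travel":[0.044,-0.017,0.0],"angular":[0.0,0.0,-0.052]},
  {"travel":[0.045,-0.016,0.0],"angular":[0.0,0.0,-0.052]},
  {"travel":[0.046,-0.012,0.0],"angular":[0.0,0.0,-0.052]},
])

```text
time: 1.85
position: [0.5129, -0.0403, 0.36]
tool_rot: [2.206, 2.236, -0.002]
ft_force: [1.0, 0.3, 0.3]
grip_width: 0.999
```

servo_tool([
  {"travel":[0.046,-0.011,0.0],"angular":[0.0,0.0,-0.052]},
  {"travel":[0.047,-0.008,0.0],"angular":[0.0,0.0,-0.052]},
  {"travel":[0.047,-0.006,0.0],"angular":[0.0,0.0,-0.052]},
  {"travel":[0,0,0]},
  {"travel":[0,0,0]},
])

```text
$.series[3]: bad value
```

```bash
python3 - <<'E'
from h import *
p,r=pose(); s=ctrl.get_state(); print(p,r.as_matrix()[:,0],s['time'],s['qd'].round(3),s['joint_positions'].round(2))
im,c=grab('wrist','w2'); np.save('w2.npy',c,allow_pickle=True)
E
```

```text
[ 0.51287574 -0.04034784  0.35999429] [-0.01333322  0.99991032 -0.00125343] 1.85 [-0.345 -0.357 -0.367  0.322 -0.183 -0.024 -0.191] [ 0.61  0.02 -0.59  1.55  0.01  1.57  0.03]
```

View pics/w2.png

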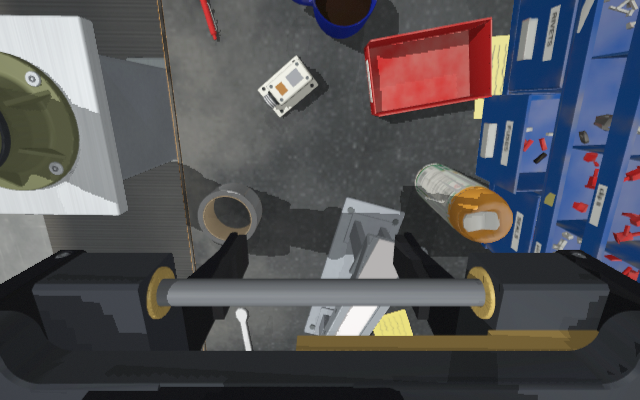

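servo_tool([
  {"travel":[0.046,-0.011,0.0],"angular":[0.0,0.0,-0.052]},
  {"travel":[0.047,-0.008,0.0],"angular":[0.0,0.0,-0.052]},
  {"travel":[0.047,-0.006,0.0],"angular":[0.0,0.0,-0.052]},
  {"travel":[0,0,0],"angular":[0,0,0]},
  {"travel":[0,0,0],"angular":[0,0,0]},
])

```text
time: 2.4
position: [0.4797, 0.0974, 0.3604]
tool_rot: [2.023, 2.402, -0.002]
ft_force: [-0.4, -0.1, -0.3]
grip_width: 1.0
```

```bash
python3 - <<'E'
from h import *
p,r=pose(); s=ctrl.get_state(); print(p,r.as_matrix()[:,0],s['time'],s['qd'].round(3),s['joint_positions'].round(2))
im,c=grab('wrist','w3'); np.save('w3.npy',c,allow_pickle=True)
E
```

```text
[0.4796583  0.09743606 0.36040907] [-0.17020651  0.98540666 -0.00186029] 2.4 [ 0.024  0.02   0.047 -0.003  0.014  0.     0.002] [ 0.49 -0.04 -0.71  1.6  -0.02  1.57 -0.05]
```

View pics/w3.png

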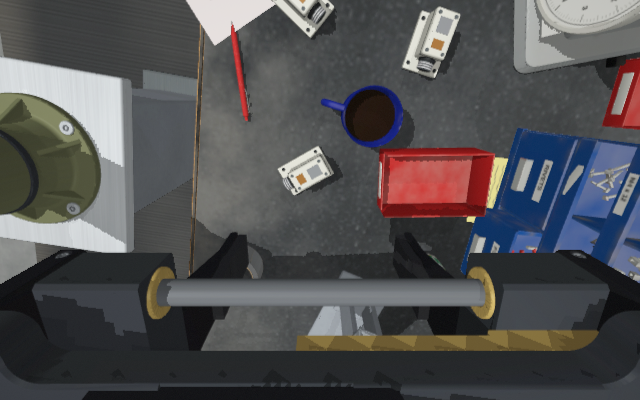

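```bash
python3 - <<'E'
import cv2
im=cv2.imread('pics/w3.png')
a=cv2.resize(im[135:205,265:345],None,fx=5,fy=5,interpolation=cv2.INTER_CUBIC)
b=cv2.resize(im[0:80,390:470],None,fx=5,fy=5,interpolation=cv2.INTER_CUBIC)
import numpy as np
o=np.zeros((400,800,3),np.uint8); o[:350,:400]=a; o[:,400:]=b; cv2.imwrite('pics/w3z.png',o)
o=cv2.resize(im[135:225,370:500],None,fx=5,fy=5,interpolation=cv2.INTER_CUBIC); cv2.imwrite('pics/w3bin.png',o)
E
```

```text
(no output)
```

View pics/w3z.png

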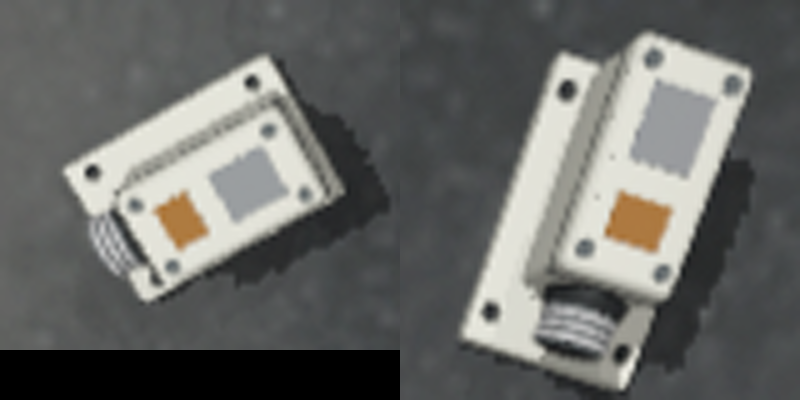

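View pics/w3bin.png

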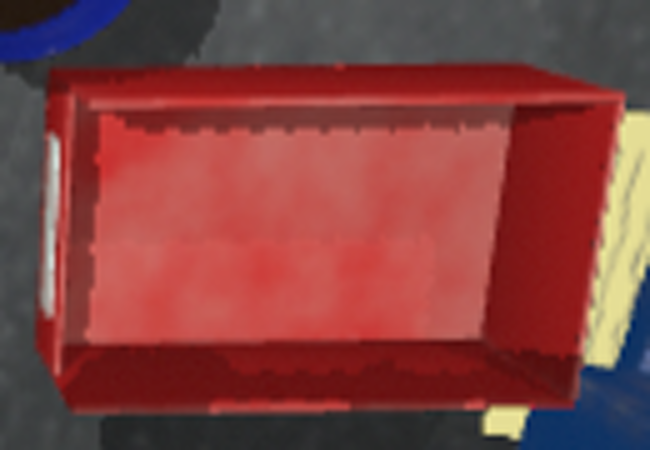

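```bash
cat >> h.py <<'E'
def body(c,scr,foot,zt=.05):
    """scr: 4 screws px nose pair first (nose1,nose2,rear1,rear2); foot corners: dict name->px (z=.009)"""
    S=np.array([plane(c,*p,zt) for p in scr]); g=S.mean(0)
    d=S[:2].mean(0)-S[2:].mean(0); h=np.degrees(np.arctan2(d[1],d[0]))
    print('grip pt',g.round(4),'heading',h.round(1),'spans',np.linalg.norm(d[:2]).round(4),np.linalg.norm(S[0]-S[1]).round(4),np.linalg.norm(S[2]-S[3]).round(4))
    u=np.array([np.cos(np.radians(h)),np.sin(np.radians(h))]); v=np.array([-u[1],u[0]])
    for n,p in foot.items():
        q=plane(c,*p,.009)[:2]-g[:2]; print(' ',n,'body-frame x,y',(q@u-.008).round(4),(q@v).round(4))
E
python3 - <<'E'
from h import *
c=np.load('w3.npy',allow_pickle=True).item()
P=lambda x,y:(265+(x+.5)/5-.5,135+(y+.5)/5-.5)
Q=lambda x,y:(390+(x-400+.5)/5-.5,(y+.5)/5-.5)
W=lambda x,y:(370+(x+.5)/5-.5,135+(y+.5)/5-.5)
print('C');body(c,[P(135,204),P(172,266),P(268,130),P(305,194)],{'rear(-40,27)':P(268,55),'nose':P(65,172),'nose2':P(150,300)})
print('B');body(c,[Q(585,248),Q(662,273),Q(653,57),Q(733,84)],{'rear':Q(558,55),'nose':Q(462,340),'nose2':Q(625,390)})
print('bin front',plane(c,*W(58,78),.036).round(4),plane(c,*W(60,378),.036).round(4),'rim',[plane(c,*W(*p),.065).round(4) for p in ((625,95),(575,405))],'floor',[plane(c,*W(*p),.002).round(4) for p in ((103,112),(88,342),(512,108),(483,338))])
E
```

```text
C
grip pt [0.4656 0.0694 0.05  ] heading -141.0 spans 0.0479 0.023 0.0232
  rear(-40,27) body-frame x,y -0.04 -0.0267
  nose body-frame x,y 0.0392 -0.0258
  nose2 body-frame x,y 0.0372 0.0272
B
grip pt [0.6125 0.2949 0.05  ] heading -96.3 spans 0.0481 0.0229 0.0231
  rear body-frame x,y -0.0385 -0.0274
  nose body-frame x,y 0.0409 -0.0271
  nose2 body-frame x,y 0.0404 0.0264
bin front [0.5719 0.1238 0.036 ] [0.5956 0.0261 0.036 ] rim [array([0.7317, 0.1508, 0.065 ]), array([0.7498, 0.0543, 0.065 ])] floor [array([0.5972, 0.111 , 0.002 ]), array([0.6116, 0.03  , 0.002 ]), array([0.7333, 0.1358, 0.002 ]), array([0.7494, 0.0552, 0.002 ])]
```

```bash
python3 - <<'E'
from h import *
c=ctrl.calibration('top')
print('pan edge',plane(c,235,152,.15),plane(c,218,157,.15)); c=np.load('w3.npy',allow_pickle=True).item(); print(plane(c,515,70,.03))
T=down(np.radians(39)); rows([.4656,.0694,.14],T)
rows([.4656,.0694,.036],T,p0=np.array([.4656,.0694,.14]),R0=T)
E
```

```text
pan edge [0.76165301 0.3480251  0.15      ] [0.74024674 0.41315008 0.15      ]
[0.73994951 0.27139304 0.03      ]
8 rows; ang 1.059 dist 0.222
[{"travel":[-0.003, -0.002, 0.028],"angular":[0.0, 0.0, 0.132]},{"travel":[-0.003, -0.002, 0.027],"angular":[0.0, 0.0, 0.133]},{"travel":[-0.004, -0.002, 0.028],"angular":[0.0, 0.001, 0.132]},{"travel":[-0.003, -0.001, 0.027],"angular":[0.0, 0.0, 0.132]},{"travel":[-0.004, 0.0, 0.028],"angular":[0.0, 0.0, 0.133]}]
[{"travel":[-0.004, 0.0, 0.027],"angular":[0.0, 0.0, 0.132]},{"travel":[-0.004, 0.0, 0.028],"angular":[0.0, 0.0, 0.132]},{"travel":[-0.003, 0.001, 0.027],"angular":[0.0, 0.0, 0.133]}]
3 rows; ang 0.0 dist 0.104
[{"travel":[0.0, 0.0, 0.035],"angular":[0.0, 0.0, 0.0]},{"travel":[0.0, 0.0, 0.034],"angular":[0.0, 0.0, 0.0]},{"travel":[0.0, 0.0, 0.035],"angular":[0.0, 0.0, 0.0]}]
```

servo_tool([
  {"travel":[-0.003,-0.002,0.028],"angular":[0,0,0.132]},
  {"travel":[-0.003,-0.002,0.027],"angular":[0,0,0.133]},
  {"travel":[-0.004,-0.002,0.028],"angular":[0,0,0.132]},
  {"travel":[-0.003,-0.001,0.027],"angular":[0,0,0.132]},
  {"travel":[-0.004,0,0.028],"angular":[0,0,0.133]},
])

```text
time: 2.95
position: [0.4714, 0.0786, 0.2211]
tool_rot: [2.703, 1.601, -0.001]
ft_force: [0.5, 0.6, 0.0]
grip_width: 0.999
```

servo_tool([
  {"travel":[-0.004,0,0.027],"angular":[0,0,0.132]},
  {"travel":[-0.004,0,0.028],"angular":[0,0,0.132]},
  {"travel":[-0.003,0.001,0.027],"angular":[0,0,0.133]},
  {"travel":[0,0,0],"angular":[0,0,0]},
  {"travel":[0,0,0],"angular":[0,0,0]},
])

```text
time: 3.45
position: [0.4658, 0.0705, 0.1406]
tool_rot: [-2.959, -1.053, 0.001]
ft_force: [-0.2, 0.2, 0.9]
grip_width: 1.003
```

```bash
python3 - <<'E'
from h import *
p,r=pose(); print(p,ctrl.get_state()['time'])
T=down(np.radians(39)); 
rows([.4656,.0694,.036],T)
E
```

```text
[0.46582554 0.07046069 0.14059718] 3.45
3 rows; ang 0.003 dist 0.105
[{"travel":[0.0, 0.0, 0.035],"angular":[0.0, 0.0, 0.001]},{"travel":[-0.001, 0.001, 0.035],"angular":[-0.001, 0.0, 0.001]},{"travel":[0.0, 0.0, 0.035],"angular":[0.0, 0.001, 0.001]}]
```

servo_tool([
  {"travel":[-0.001,0.001,0.035],"angular":[0,0,0]},
  {"travel":[0,0,0.035],"angular":[0,0,0]},
  {"travel":[0,0,0.034],"angular":[0,0,0]},
  {"travel":[0,0,0],"angular":[0,0,0]},
])

```text
time: 3.85
position: [0.4634, 0.0698, 0.0344]
tool_rot: [-2.957, -1.054, 0.009]
ft_force: [-1.0, -0.0, 0.1]
grip_width: 0.997
```

servo_tool([
  {"travel":[0,0,0],"angular":[0,0,0]},
  {"travel":[0,0,0],"angular":[0,0,0]},
  {"travel":[0,0,0],"angular":[0,0,0]},
  {"travel":[0,0,0],"angular":[0,0,0]},
  {"travel":[0,0,0],"angular":[0,0,0]},
], claw=0.02, squeeze=25)

```text
time: 4.35
position: [0.466, 0.0707, 0.0373]
tool_rot: [2.959, 1.053, 0.002]
ft_force: [-0.3, 0.3, 0.2]
grip_width: 0.633
```

servo_tool([
  {"travel":[0,0,0],"angular":[0,0,0]},
  {"travel":[0,0,0],"angular":[0,0,0]},
])

```text
time: 4.55
position: [0.4655, 0.0707, 0.0366]
tool_rot: [2.96, 1.053, 0.0]
ft_force: [-0.6, 0.4, 0.7]
grip_width: 0.448
```

servo_tool([
  {"travel":[0,0,0],"angular":[0,0,0]},
  {"travel":[0,0,0],"angular":[0,0,0]},
  {"travel":[0,0,0],"angular":[0,0,0]},
])

```text
time: 4.85
position: [0.4656, 0.0706, 0.0366]
tool_rot: [2.96, 1.053, 0.0]
ft_force: [0.8, -0.6, 1.2]
grip_width: 0.39
```

servo_tool([
  {"travel":[0,0,-0.02],"angular":[0,0,0]},
  {"travel":[0,0,-0.04],"angular":[0,0,0]},
  {"travel":[0,0,-0.04],"angular":[0,0,0]},
  {"travel":[0,0,0],"angular":[0,0,0]},
  {"travel":[0,0,0],"angular":[0,0,0]},
])

```text
time: 5.35
position: [0.4656, 0.0707, 0.1368]
tool_rot: [2.959, 1.053, 0.001]
ft_force: [-0.4, 0.2, -2.1]
grip_width: 0.39
```

servo_tool([
  {"travel":[0,0,0],"angular":[0,0,0]},
  {"travel":[0,0,0],"angular":[0,0,0]},
])

```text
time: 5.55
position: [0.4642, 0.0706, 0.1349]
tool_rot: [-2.958, -1.053, 0.005]
ft_force: [0.2, 0.2, -1.9]
grip_width: 0.388
```

servo_tool([
  {"travel":[0,0,0],"angular":[0,0,0]},
])

```text
time: 5.65
position: [0.4645, 0.0707, 0.1353]
tool_rot: [-2.959, -1.053, 0.004]
ft_force: [0.3, -0.5, -1.6]
grip_width: 0.389
```

```bash
python3 - <<'E'
from h import *
f=[]
for i in range(4):
    im=ctrl.get_image('wrist') ; s=ctrl.get_state(); f.append(s['ft_force'][2])
print(np.round(f,2),s['time'])
cv2.imwrite('pics/w4.png',im[:,:,::-1])
E
```

```text
[-2.01 -1.06 -1.26 -1.88] 5.85
```

View pics/w4.png

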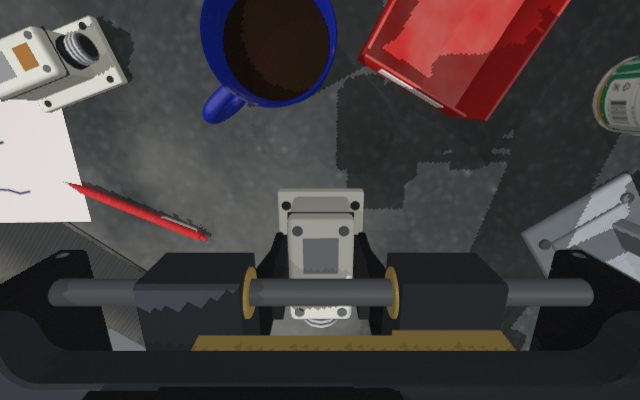

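```bash
cat >> h.py <<'E'
CY=np.radians(75.43); CR=R.from_euler('ZY',[CY,-np.radians(20)]); CO=np.array([.5353,-.4238,.0468])
CT=CR*R.from_matrix(np.diag([1.,-1,-1]))
def mag(X,h,zg=.0366,y=0.): return CO+CR.apply([X+.008,y,h+zg])
def inch(p): return CR.inv().apply(np.array(p)-CO)
E
python3 - <<'E'
from h import *
p,r=pose(); print(p)
print('hover',mag(.308,.06),mag(.308,.003))
M=np.array([.53,-.02,.29]); ang=(r.inv()*CT)
Rm=Slerp([0,1],R.concatenate([r,CT]))([.5])[0]
rows(M,Rm); rows(mag(.308,.06),CT,p0=M,R0=Rm)
E
```

```text
[0.46522243 0.07076266 0.13614184]
hover [ 0.60168832 -0.16838315  0.24565267] [ 0.60659257 -0.14951495  0.19209019]
4 rows; ang 0.36 dist 0.19
[{"travel":[-0.002, 0.028, -0.038],"angular":[0.014, 0.042, -0.078]},{"travel":[-0.002, 0.027, -0.039],"angular":[0.013, 0.042, -0.079]},{"travel":[-0.003, 0.026, -0.04],"angular":[0.014, 0.043, -0.078]},{"travel":[-0.003, 0.026, -0.04],"angular":[0.014, 0.042, -0.078]}]
4 rows; ang 0.36 dist 0.171
[{"travel":[-0.023, 0.035, 0.006],"angular":[0.014, 0.042, -0.078]},{"travel":[-0.026, 0.034, 0.005],"angular":[0.013, 0.042, -0.079]},{"travel":[-0.029, 0.032, 0.003],"angular":[0.014, 0.043, -0.078]},{"travel":[-0.031, 0.029, 0.001],"angular":[0.014, 0.042, -0.078]}]
```

servo_tool([
  {"travel":[-0.002,0.028,-0.038],"angular":[0.014,0.042,-0.078]},
  {"travel":[-0.002,0.027,-0.039],"angular":[0.013,0.042,-0.079]},
  {"travel":[-0.003,0.026,-0.04],"angular":[0.014,0.043,-0.078]},
  {"travel":[-0.003,0.026,-0.04],"angular":[0.014,0.042,-0.078]},
])

```text
time: 6.25
position: [0.5304, -0.021, 0.2925]
tool_rot: [-2.655, -1.453, -0.215]
ft_force: [1.0, -0.5, -1.7]
grip_width: 0.39
```

servo_tool([
  {"travel":[-0.023,0.035,0.006],"angular":[0.014,0.042,-0.078]},
  {"travel":[-0.026,0.034,0.005],"angular":[0.013,0.042,-0.079]},
  {"travel":[-0.029,0.032,0.003],"angular":[0.014,0.043,-0.078]},
  {"travel":[-0.031,0.029,0.001],"angular":[0.014,0.042,-0.078]},
  {"travel":[0,0,0],"angular":[0,0,0]},
])

```text
time: 6.75
position: [0.6008, -0.1794, 0.2399]
tool_rot: [-2.304, -1.758, -0.4]
ft_force: [-0.7, -0.2, -2.4]
grip_width: 0.389
```

servo_tool([
  {"travel":[0,0,0],"angular":[0,0,0]},
])

```text
time: 6.85
position: [0.6015, -0.171, 0.2444]
tool_rot: [-2.296, -1.767, -0.404]
ft_force: [-0.6, 1.1, -1.0]
grip_width: 0.386
```

```bash
python3 - <<'E'
from h import *
p,r=pose(); print(p,inch(p), (r.inv()*CT).as_rotvec(), ctrl.get_state()['joint_positions'].round(2))
rows(mag(.308,.006),CT)
im,c=grab('wrist','w5')
im,c=grab('side','s5'); cv2.imwrite('pics/s5z.png',cv2.resize(im[100:230,280:390,::-1],None,fx=4.5,fy=4.5))
E
```

```text
[ 0.60147422 -0.17099818  0.24440953] [ 0.31314591 -0.00045064  0.09631587] [-0.00194406 -0.0020512  -0.00475381] [ 0.82  0.35 -0.51  1.48 -0.19  1.39  0.12]
2 rows; ang 0.006 dist 0.054
[{"travel":[0.001, 0.0, 0.027],"angular":[-0.001, -0.001, -0.002]},{"travel":[0.002, 0.0, 0.027],"angular":[-0.001, -0.001, -0.003]}]
```

View pics/w5.png

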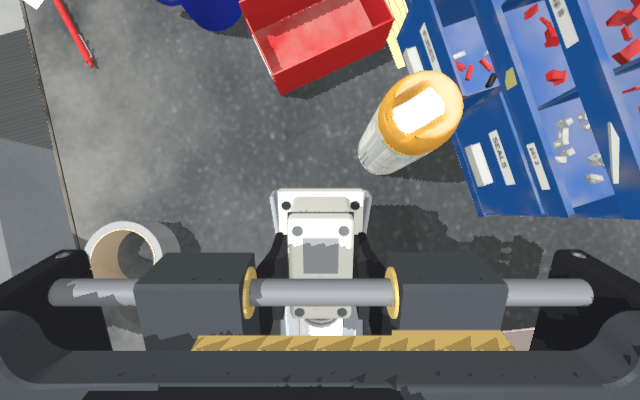

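View pics/s5z.png

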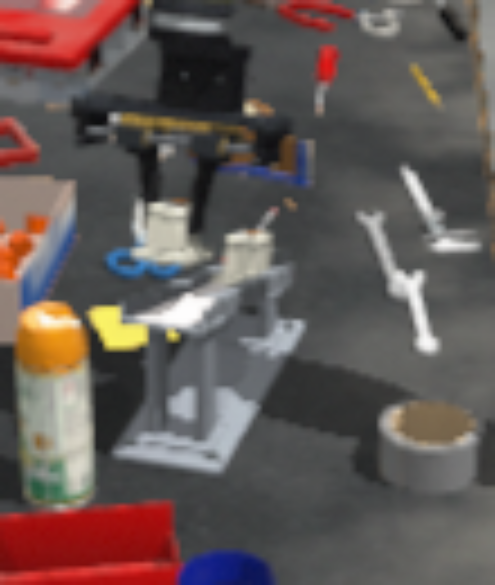

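servo_tool([
  {"travel":[0.002,0.0,0.027],"angular":[0,0,0]},
  {"travel":[0.002,0.0,0.027],"angular":[0,0,0]},
  {"travel":[0,0,0],"angular":[0,0,0]},
  {"travel":[0,0,0],"angular":[0,0,0]},
])

```text
time: 7.35
position: [0.6076, -0.1463, 0.1989]
tool_rot: [-2.293, -1.778, -0.406]
ft_force: [0.3, 0.4, -0.7]
grip_width: 0.391
```

```bash
python3 - <<'E'
from h import *
p,r=pose(); print(p,inch(p)-[.008,0,.0366], (r.inv()*CT).as_rotvec(),ctrl.get_state()['ft_force'])
im,c=grab('wrist','w6'); cv2.imwrite('pics/w6.png',cv2.resize(im[150:350,220:420,::-1],None,fx=3,fy=3))
im,c=grab('side','s6'); cv2.imwrite('pics/s6z.png',cv2.resize(im[110:210,280:370,::-1],None,fx=5,fy=5))
E
```

```text
[ 0.60761888 -0.14625922  0.19887545] [ 3.13524304e-01 -1.74286439e-04  8.21003555e-03] [0.00086065 0.00034834 0.00261554] [ 0.25229349  0.42586877 -0.68700659]
```

View pics/w6.png

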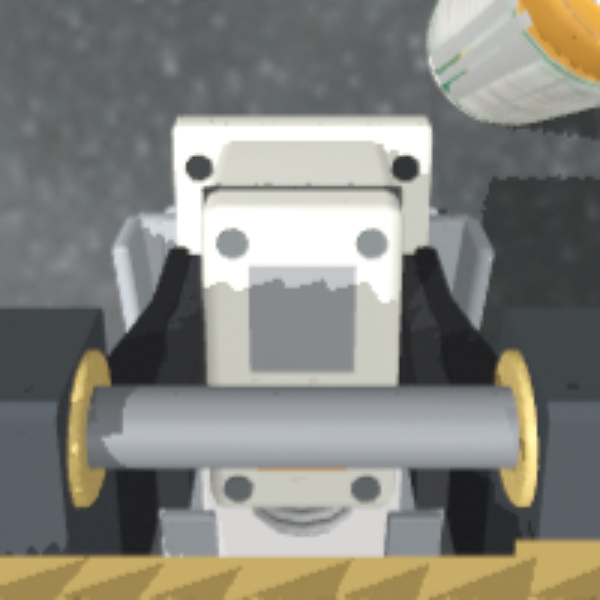

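View pics/s6z.png

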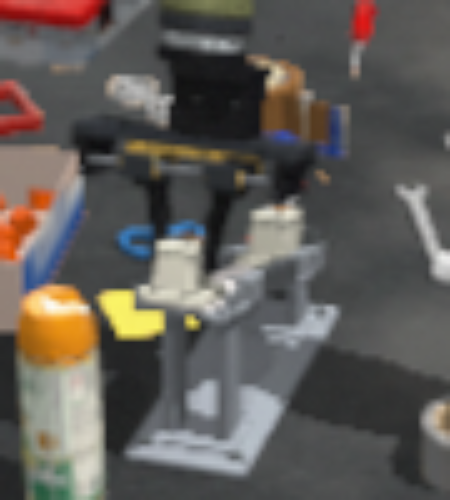

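servo_tool([
  {"travel":[-0.004,0.0,0.004],"angular":[0,0,0]},
  {"travel":[0,0,0],"angular":[0,0,0]},
  {"travel":[0,0,0],"angular":[0,0,0]},
])

```text
time: 7.75
position: [0.6068, -0.1505, 0.1922]
tool_rot: [-2.296, -1.773, -0.405]
ft_force: [-1.0, -0.1, -1.7]
grip_width: 0.39
```

servo_tool([
  {"travel":[0,0.0,0.002],"angular":[0,0,0]},
  {"travel":[0,0,0],"angular":[0,0,0]},
])

```text
time: 7.95
position: [0.6075, -0.1505, 0.1922]
tool_rot: [-2.297, -1.775, -0.406]
ft_force: [-2.4, -2.4, 6.5]
grip_width: 0.393
```

```bash
python3 - <<'E'
from h import *
p,r=pose(); print(p,inch(p)-[.008,0,.0366], (r.inv()*CT).as_rotvec(),ctrl.get_state()['ft_force'],ctrl.get_state()['torque'])
E
```

```text
[ 0.60752309 -0.15047434  0.19215411] [ 0.30736928 -0.00114195  0.00329758] [ 0.00256248  0.00054166 -0.00036163] [-2.38642791 -2.44566732  6.52212071] [-0.32953915  0.63364224  0.21730425]
```

servo_tool([
  {"travel":[0,0,-0.002],"angular":[0,0,0]},
  {"travel":[-0.01,0,0],"angular":[0,0,0]},
  {"travel":[-0.01,0,0],"angular":[0,0,0]},
  {"travel":[0,0,0],"angular":[0,0,0]},
  {"travel":[0,0,0],"angular":[0,0,0]},
])

```text
time: 8.45
position: [0.602, -0.1694, 0.185]
tool_rot: [-2.297, -1.772, -0.405]
ft_force: [-1.0, -1.5, 0.5]
grip_width: 0.386
```

```bash
python3 - <<'E'
from h import *
p,r=pose(); print(p,inch(p)-[.008,0,.0366], (r.inv()*CT).as_rotvec(),ctrl.get_state()['ft_force'],ctrl.get_state()['torque'])
im,c=grab('wrist','w7'); cv2.imwrite('pics/w7.png',cv2.resize(im[150:350,220:420,::-1],None,fx=3,fy=3))
E
```

```text
[ 0.60198388 -0.16944233  0.18504254] [ 0.28637669 -0.00055251  0.00337029] [ 8.63285651e-04  3.89793267e-05 -1.87089295e-03] [-1.02164153 -1.4959179   0.52591454] [-0.55824333  0.08919504  0.01831002]
```

View pics/w7.png

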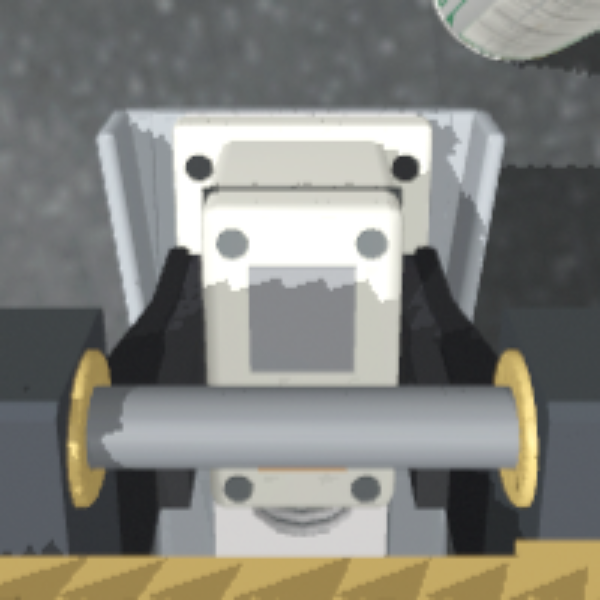

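servo_tool([
  {"travel":[0,0,0],"angular":[0,0,0]},
  {"travel":[0,0,0],"angular":[0,0,0]},
  {"travel":[0,0,0],"angular":[0,0,0]},
  {"travel":[0,0,0],"angular":[0,0,0]},
], claw=0.055)

```text
time: 8.9
position: [0.6023, -0.1676, 0.1854]
tool_rot: [-2.294, -1.775, -0.406]
ft_force: [-0.1, 0.0, 0.1]
grip_width: 0.612
```

```bash
python3 - <<'E'
from h import *
p,r=pose(); s=ctrl.get_state(); print(s['time'],s['grip_width'],s['ft_force'])
im,c=grab('wrist','w8')
im,c=grab('side','s8'); cv2.imwrite('pics/s8z.png',cv2.resize(im[110:210,280:370,::-1],None,fx=5,fy=5))
E
```

```text
8.9 0.6115471047393907 [-0.07467736  0.02223241  0.11119732]
```

View pics/w8.png

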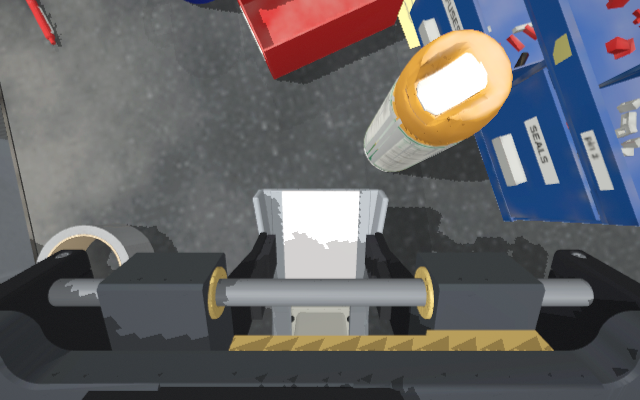

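View pics/s8z.png

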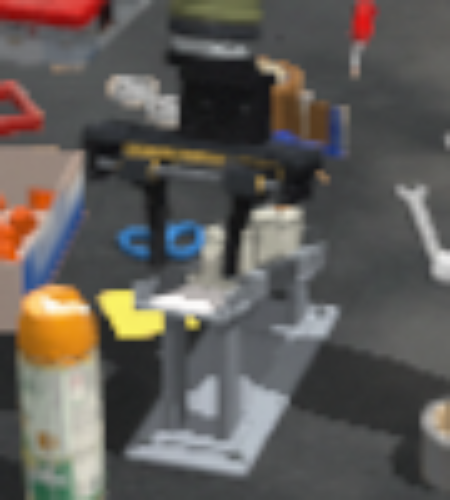

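```bash
python3 - <<'E'
from h import *
p,r=pose(); 
p1=p+r.apply([0,0,-.09]); T=down(np.radians(83.7))
print(p1)
Rm=Slerp([0,1],R.concatenate([r,T]))([.5])[0]; M=np.array([.61,.05,.27])
rows(M,Rm,p0=p1,R0=r,dmax=.048); rows([.6125,.2949,.13],T,p0=M,R0=Rm,dmax=.048)
E
```

```text
[ 0.59446962 -0.19766659  0.26994543]
6 rows; ang 0.189 dist 0.248
[{"travel":[0.038, -0.008, 0.014],"angular":[0.002, -0.029, -0.012]},{"travel":[0.039, -0.007, 0.013],"angular":[0.002, -0.029, -0.012]},{"travel":[0.039, -0.007, 0.011],"angular":[0.002, -0.029, -0.012]},{"travel":[0.039, -0.007, 0.011],"angular":[0.003, -0.029, -0.012]},{"travel":[0.04, -0.005, 0.009],"angular":[0.002, -0.029, -0.011]}]
[{"travel":[0.04, -0.006, 0.009],"angular":[0.002, -0.029, -0.012]}]
6 rows; ang 0.189 dist 0.282
[{"travel":[0.036, -0.007, 0.03],"angular":[0.002, -0.029, -0.012]},{"travel":[0.036, -0.007, 0.029],"angular":[0.002, -0.029, -0.012]},{"travel":[0.037, -0.006, 0.028],"angular":[0.002, -0.029, -0.012]},{"travel":[0.039, -0.006, 0.026],"angular":[0.003, -0.029, -0.012]},{"travel":[0.039, -0.005, 0.026],"angular":[0.002, -0.029, -0.011]}]
[{"travel":[0.04, -0.004, 0.025],"angular":[0.002, -0.029, -0.012]}]
```

servo_tool([
  {"travel":[0,0,-0.045],"angular":[0,0,0]},
  {"travel":[0,0,-0.045],"angular":[0,0,0]},
])

```text
time: 9.2
position: [0.5935, -0.1972, 0.2697]
tool_rot: [-2.291, -1.773, -0.403]
ft_force: [0.0, -0.7, 0.5]
grip_width: 0.635
```

servo_tool([
  {"travel":[0.038,-0.008,0.014],"angular":[0.002,-0.029,-0.012]},
  {"travel":[0.039,-0.007,0.013],"angular":[0.002,-0.029,-0.012]},
  {"travel":[0.039,-0.007,0.011],"angular":[0.002,-0.029,-0.012]},
  {"travel":[0.039,-0.007,0.011],"angular":[0.003,-0.029,-0.012]},
  {"travel":[0.04,-0.005,0.009],"angular":[0.002,-0.029,-0.011]},
], claw=0.065)

```text
time: 9.7
position: [0.6076, 0.0097, 0.2705]
tool_rot: [-2.323, -1.911, -0.243]
ft_force: [1.4, 0.7, 0.2]
grip_width: 0.745
```

servo_tool([
  {"travel":[0.04,-0.006,0.009],"angular":[0.002,-0.029,-0.012]},
  {"travel":[0.036,-0.007,0.03],"angular":[0.002,-0.029,-0.012]},
  {"travel":[0.036,-0.007,0.029],"angular":[0.002,-0.029,-0.012]},
  {"travel":[0.037,-0.006,0.028],"angular":[0.002,-0.029,-0.012]},
  {"travel":[0.039,-0.006,0.026],"angular":[0.003,-0.029,-0.012]},
])

```text
time: 10.2
position: [0.6112, 0.2144, 0.176]
tool_rot: [-2.338, -2.044, -0.071]
ft_force: [1.1, 0.9, -0.8]
grip_width: 0.751
```

servo_tool([
  {"travel":[0.039,-0.005,0.026],"angular":[0.002,-0.029,-0.011]},
  {"travel":[0.04,-0.004,0.025],"angular":[0.002,-0.029,-0.012]},
  {"travel":[0,0,0],"angular":[0,0,0]},
  {"travel":[0,0,0],"angular":[0,0,0]},
])

```text
time: 10.6
position: [0.6113, 0.2969, 0.1279]
tool_rot: [-2.335, -2.098, 0.002]
ft_force: [0.7, -0.6, 0.6]
grip_width: 0.745
```

```bash
python3 - <<'E'
from h import *
p,r=pose(); print(p,ctrl.get_state()['time'],ctrl.get_state()['joint_positions'].round(2))
im,c=grab('wrist','w9'); np.save('w9.npy',c,allow_pickle=True)
im,c=grab('side','s9'); cv2.imwrite('pics/s9z.png',cv2.resize(im[140:220,290:380,::-1],None,fx=5,fy=5))
rows([.6125,.2949,.0366],down(np.radians(83.7)))
E
```

```text
[0.61127452 0.29692939 0.12791888] 10.6 [-0.01  0.53 -0.66  1.48  0.33  1.25 -0.82]
2 rows; ang 0.003 dist 0.093
[{"travel":[0.001, -0.001, 0.047],"angular":[0.0, 0.0, -0.001]},{"travel":[0.0, -0.001, 0.046],"angular":[0.001, 0.0, -0.002]}]
```

View pics/w9.png

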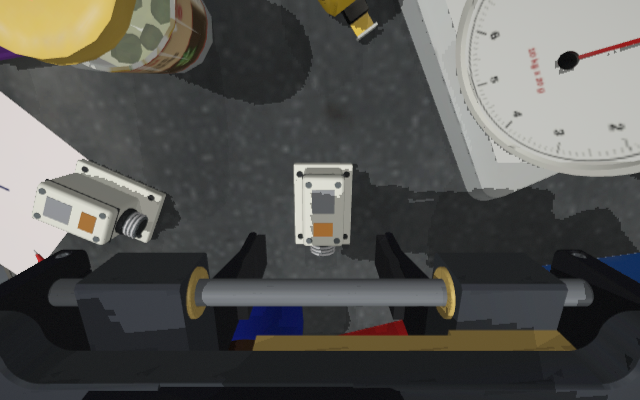

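View pics/s9z.png

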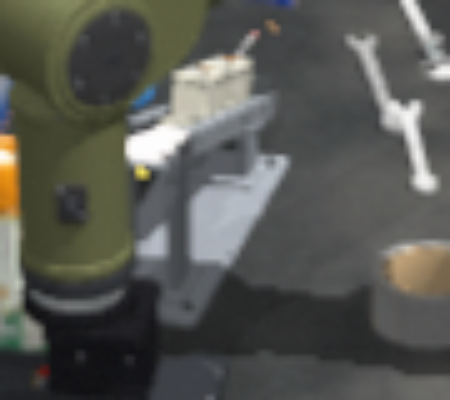

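servo_tool([
  {"travel":[0,-0.001,0.046],"angular":[0,0,0]},
  {"travel":[0,-0.001,0.045],"angular":[0,0,0]},
  {"travel":[0,0,0],"angular":[0,0,0]},
  {"travel":[0,0,0],"angular":[0,0,0]},
])

```text
time: 11.1
position: [0.6119, 0.2932, 0.0393]
tool_rot: [-2.344, -2.092, -0.001]
ft_force: [-0.2, 0.3, 0.3]
grip_width: 0.748
```

```bash
python3 - <<'E'
from h import *
p,r=pose(); print(p,ctrl.get_state()['time'])
im=cv2.imread('pics/w9.png'); cv2.imwrite('pics/w9z.png',cv2.resize(im[150:250,20:180],None,fx=5,fy=5,interpolation=cv2.INTER_CUBIC))
E
```

```text
[0.61187132 0.29324899 0.039264  ] 11.1
```

View pics/w9z.png

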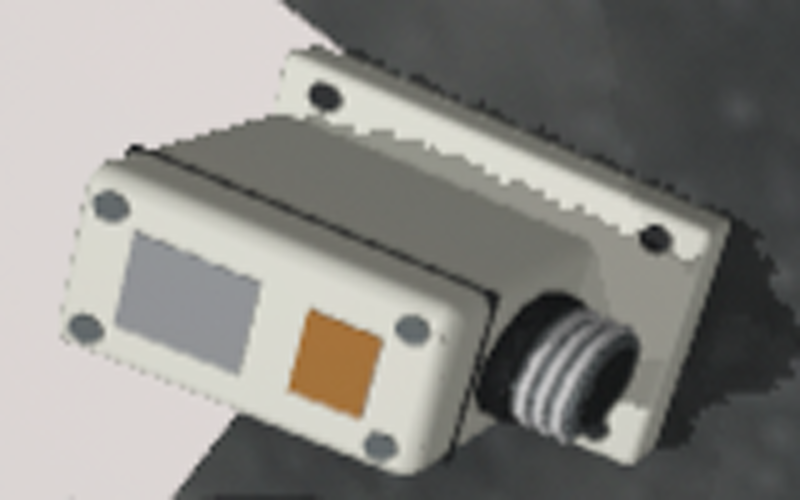

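```bash
python3 - <<'E'
from h import *
c=np.load('w9.npy',allow_pickle=True).item()
P=lambda x,y:(20+(x+.5)/5-.5,150+(y+.5)/5-.5)
body(c,[P(412,330),P(380,445),P(110,205),P(85,328)],{'n':P(725,220),'n2':P(632,462),'r':P(290,55)})
E
```

```text
grip pt [0.4084 0.3153 0.05  ] heading -32.0 spans 0.0479 0.0226 0.023
  n body-frame x,y 0.0415 0.0305
  n2 body-frame x,y 0.0397 -0.0255
  r body-frame x,y -0.0383 0.0264
```

servo_tool([
  {"travel":[0.001,0,0.002],"angular":[0,0,0]},
  {"travel":[0,0,0],"angular":[0,0,0]},
  {"travel":[0,0,0],"angular":[0,0,0]},
  {"travel":[0,0,0],"angular":[0,0,0]},
  {"travel":[0,0,0],"angular":[0,0,0]},
], claw=0.02, squeeze=25)

```text
time: 11.6
position: [0.6118, 0.2964, 0.0371]
tool_rot: [2.341, 2.095, 0.004]
ft_force: [-0.4, 0.1, 3.6]
grip_width: 0.389
```

servo_tool([
  {"travel":[0,0,0],"angular":[0,0,0]},
  {"travel":[0,0,0],"angular":[0,0,0]},
  {"travel":[0,0,0],"angular":[0,0,0]},
])

```text
time: 11.9
position: [0.6118, 0.2963, 0.0371]
tool_rot: [2.341, 2.095, 0.003]
ft_force: [1.1, -0.3, 4.6]
grip_width: 0.389
```

servo_tool([
  {"travel":[0,0,-0.02],"angular":[0,0,0]},
  {"travel":[0,0,-0.04],"angular":[0,0,0]},
  {"travel":[0,0,-0.04],"angular":[0,0,0]},
  {"travel":[0,0,0],"angular":[0,0,0]},
  {"travel":[0,0,0],"angular":[0,0,0]},
])

```text
time: 12.4
position: [0.61, 0.2959, 0.1352]
tool_rot: [-2.34, -2.094, 0.002]
ft_force: [-0.5, -1.1, -6.1]
grip_width: 0.384
```

servo_tool([
  {"travel":[0,0,0],"angular":[0,0,0]},
  {"travel":[0,0,0],"angular":[0,0,0]},
])

```text
time: 12.6
position: [0.6094, 0.295, 0.1332]
tool_rot: [-2.339, -2.093, 0.007]
ft_force: [1.6, -0.6, -4.4]
grip_width: 0.389
```

```bash
python3 - <<'E'
from h import *
f=[]
for i in range(4):
    im=ctrl.get_image('wrist') ; s=ctrl.get_state(); f.append(s['ft_force'][2])
print(np.round(f,2),s['time'],s['position'])
cv2.imwrite('pics/w10.png',im[:,:,::-1])
E
```

```text
[-4.83 -4.3  -4.4  -4.67] 12.8 [0.61045607 0.29586092 0.1351229 ]
```

View pics/w10.png

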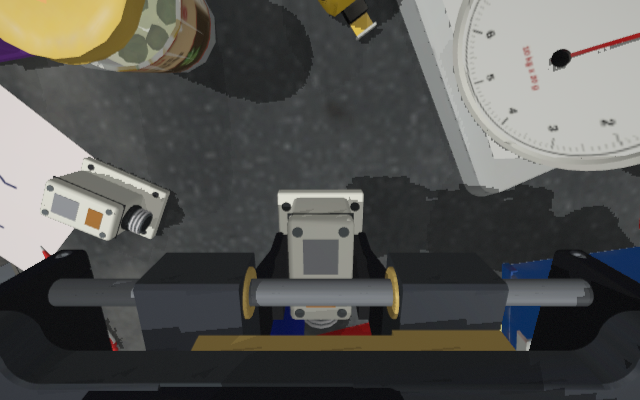

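servo_tool([
  {"travel":[0,0,0.04],"angular":[0,0,0]},
  {"travel":[0,0,0.035],"angular":[0,0,0]},
  {"travel":[0,0,0.02],"angular":[0,0,0]},
  {"travel":[0,0,0.002],"angular":[0,0,0]},
  {"travel":[0,0,0.001],"angular":[0,0,0]},
])

```text
time: 13.3
position: [0.6109, 0.2963, 0.0384]
tool_rot: [-2.34, -2.094, -0.001]
ft_force: [1.1, 0.8, -4.1]
grip_width: 0.39
```

servo_tool([
  {"travel":[0,0,0.0],"angular":[0,0,0]},
  {"travel":[0,0,0.0],"angular":[0,0,0]},
])

```text
time: 13.5
position: [0.6116, 0.2966, 0.0395]
tool_rot: [-2.341, -2.095, -0.003]
ft_force: [-0.4, 0.4, -4.1]
grip_width: 0.392
```

servo_tool([
  {"travel":[0,0,0.002],"angular":[0,0,0]},
  {"travel":[0,0,0.0],"angular":[0,0,0]},
  {"travel":[0,0,0.0],"angular":[0,0,0]},
])

```text
time: 13.8
position: [0.6109, 0.2961, 0.0363]
tool_rot: [-2.341, -2.094, -0.001]
ft_force: [0.0, -0.3, -5.1]
grip_width: 0.387
```

servo_tool([
  {"travel":[0,0,0.001],"angular":[0,0,0]},
  {"travel":[0,0,0.0],"angular":[0,0,0]},
  {"travel":[0,0,0.0],"angular":[0,0,0]},
])

```text
time: 14.1
position: [0.6111, 0.2962, 0.0356]
tool_rot: [-2.341, -2.094, -0.001]
ft_force: [-0.0, -0.5, -1.3]
grip_width: 0.387
```

servo_tool([
  {"travel":[0,0,0.0],"angular":[0,0,0]},
  {"travel":[0,0,0.0],"angular":[0,0,0]},
  {"travel":[0,0,0.0],"angular":[0,0,0]},
], claw=0.065)

```text
time: 14.4
position: [0.6114, 0.2965, 0.0358]
tool_rot: [-2.341, -2.095, -0.003]
ft_force: [-0.2, 0.1, -0.4]
grip_width: 0.579
```

servo_tool([
  {"travel":[0,0,-0.05],"angular":[0,0,0]},
  {"travel":[0,0,-0.05],"angular":[0,0,0]},
  {"travel":[0,0,0.0],"angular":[0,0,0]},
  {"travel":[0,0,0],"angular":[0,0,0]},
])

```text
time: 14.8
position: [0.612, 0.2968, 0.1376]
tool_rot: [2.341, 2.094, 0.007]
ft_force: [0.8, -1.1, 0.3]
grip_width: 0.742
```

```bash
python3 - <<'E'
from h import *
p,r=pose(); s=ctrl.get_state(); print(p,s['time'],s['grip_width'])
im,c=grab('wrist','w11'); np.save('w11.npy',c,allow_pickle=True)
T=down(np.radians(148)); M=np.array([.46,.30,.17])
rows([.4084,.3153,.135],T)
E
```

```text
[0.61204394 0.29680854 0.13755732] 14.8 0.7416075250599223
8 rows; ang 1.123 dist 0.204
[{"travel":[0.0, -0.025, 0.0],"angular":[0.0, 0.0, -0.14]},{"travel":[0.003, -0.026, 0.0],"angular":[0.0, 0.0, -0.141]},{"travel":[0.006, -0.024, 0.0],"angular":[0.0, 0.0, -0.14]},{"travel":[0.011, -0.024, 0.0],"angular":[0.0, 0.0, -0.141]},{"travel":[0.013, -0.021, 0.0],"angular":[0.001, 0.0, -0.14]}]
[{"travel":[0.016, -0.02, 0.0],"angular":[0.0, 0.0, -0.14]},{"travel":[0.019, -0.017, 0.0],"angular":[0.0, 0.0, -0.141]},{"travel":[0.021, -0.015, 0.0],"angular":[0.0, 0.0, -0.14]}]
```

View pics/w11.png

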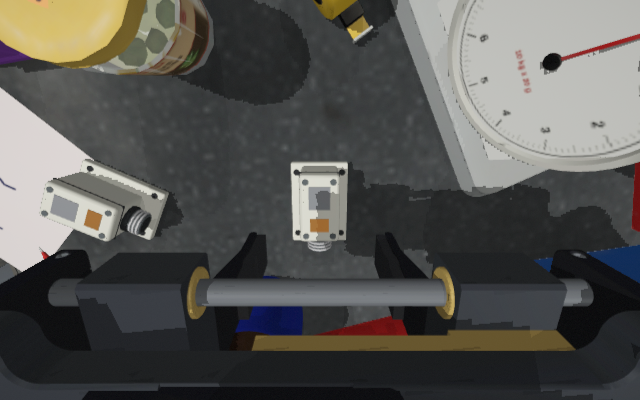

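servo_tool([
  {"travel":[0.0,-0.025,0.0],"angular":[0,0,-0.14]},
  {"travel":[0.003,-0.026,0.0],"angular":[0,0,-0.141]},
  {"travel":[0.006,-0.024,0.0],"angular":[0,0,-0.14]},
  {"travel":[0.011,-0.024,0.0],"angular":[0,0,-0.141]},
  {"travel":[0.013,-0.021,0.0],"angular":[0,0,-0.14]},
])

```text
time: 15.35
position: [0.4824, 0.3079, 0.1333]
tool_rot: [-1.469, -2.774, 0.003]
ft_force: [-1.2, 0.5, 1.2]
grip_width: 0.749
```

servo_tool([
  {"travel":[0.016,-0.02,0.0],"angular":[0,0,-0.14]},
  {"travel":[0.019,-0.017,0.0],"angular":[0,0,-0.141]},
  {"travel":[0.021,-0.015,0.0],"angular":[0,0,-0.14]},
  {"travel":[0,0,0],"angular":[0,0,0]},
  {"travel":[0,0,0],"angular":[0,0,0]},
])

```text
time: 15.85
position: [0.4075, 0.3148, 0.1343]
tool_rot: [-0.867, -3.019, 0.001]
ft_force: [1.0, -0.8, 0.5]
grip_width: 0.745
```

```bash
python3 - <<'E'
from h import *
p,r=pose(); s=ctrl.get_state(); print(p,s['time'],s['joint_positions'].round(2))
im,c=grab('wrist','w12'); np.save('w12.npy',c,allow_pickle=True)
T=down(np.radians(148)); rows([.4084,.3153,.0366],T)
E
```

```text
[0.40753954 0.31482742 0.13431994] 15.85 [ 0.21  0.23 -1.01  1.88  0.21  1.15  0.13]
2 rows; ang 0.002 dist 0.098
[{"travel":[0.0, 0.0, 0.049],"angular":[0.0, 0.0, -0.001]},{"travel":[0.0, 0.001, 0.049],"angular":[0.0, -0.001, -0.001]}]
```

View pics/w12.png

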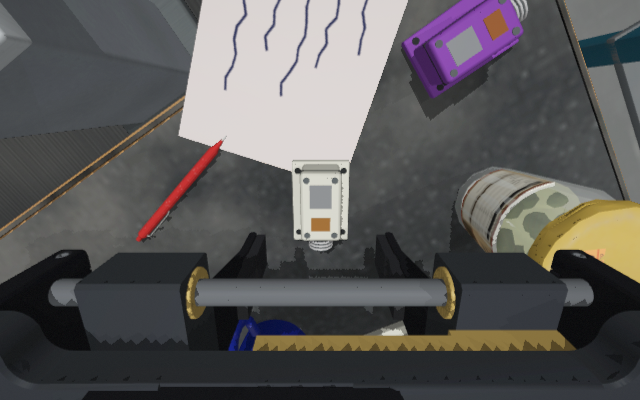

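```bash
python3 - <<'E'
from h import *
c=np.load('w12.npy',allow_pickle=True).item(); p=np.array([.4084,.3153]); j=np.array([np.cos(np.radians(58)),np.sin(np.radians(58))])
for z in (0,.05,.1):
  for u in ((458,205),(470,235),(485,245)):
    q=plane(c,*u,z)[:2]-p; print(z,u,(q+p).round(3),'along jaw',(q@j).round(3))
E
```

```text
0 (458, 205) [0.493 0.424] along jaw 0.136
0 (470, 235) [0.529 0.42 ] along jaw 0.153
0 (485, 245) [0.548 0.429] along jaw 0.17
0.05 (458, 205) [0.465 0.412] along jaw 0.112
0.05 (470, 235) [0.495 0.41 ] along jaw 0.126
0.05 (485, 245) [0.511 0.417] along jaw 0.14
0.1 (458, 205) [0.438 0.401] along jaw 0.088
0.1 (470, 235) [0.461 0.399] along jaw 0.099
0.1 (485, 245) [0.474 0.405] along jaw 0.11
```

servo_tool([
  {"travel":[0.0,0.0,0.045],"angular":[0,0,0]},
  {"travel":[0.0,0.0,0.045],"angular":[0,0,0]},
  {"travel":[0.0,0.0,0.008],"angular":[0,0,0]},
  {"travel":[0,0,0],"angular":[0,0,0]},
  {"travel":[0,0,0],"angular":[0,0,0]},
])

```text
time: 16.4
position: [0.4091, 0.3167, 0.0388]
tool_rot: [0.867, 3.019, 0.004]
ft_force: [0.5, 0.3, -0.1]
grip_width: 0.746
```

servo_tool([
  {"travel":[0,0,0],"angular":[0,0,0]},
  {"travel":[0,0,0],"angular":[0,0,0]},
  {"travel":[0,0,0],"angular":[0,0,0]},
  {"travel":[0,0,0],"angular":[0,0,0]},
  {"travel":[0,0,0],"angular":[0,0,0]},
], claw=0.02, squeeze=25)

```text
time: 16.9
position: [0.4081, 0.3155, 0.0376]
tool_rot: [0.866, 3.02, 0.001]
ft_force: [1.0, -0.8, 0.1]
grip_width: 0.389
```

servo_tool([
  {"travel":[0,0,0],"angular":[0,0,0]},
  {"travel":[0,0,0],"angular":[0,0,0]},
])

```text
time: 17.1
position: [0.4081, 0.3155, 0.0376]
tool_rot: [-0.866, -3.02, -0.001]
ft_force: [-1.3, -1.3, 3.2]
grip_width: 0.388
```

servo_tool([
  {"travel":[0,0,-0.02],"angular":[0,0,0]},
  {"travel":[0,0,-0.04],"angular":[0,0,0]},
  {"travel":[0,0,-0.04],"angular":[0,0,0]},
  {"travel":[0,0,0],"angular":[0,0,0]},
  {"travel":[0,0,0],"angular":[0,0,0]},
])

```text
time: 17.6
position: [0.4083, 0.3156, 0.1375]
tool_rot: [0.866, 3.019, 0.002]
ft_force: [0.4, -0.6, -1.0]
grip_width: 0.39
```

servo_tool([
  {"travel":[0,0,0],"angular":[0,0,0]},
  {"travel":[0,0,0],"angular":[0,0,0]},
])

```text
time: 17.8
position: [0.407, 0.3148, 0.1357]
tool_rot: [-0.865, -3.017, 0.002]
ft_force: [-0.4, 0.3, -1.2]
grip_width: 0.389
```

```bash
python3 - <<'E'
from h import *
f=[]
for i in range(3):
    im=ctrl.get_image('wrist') ; s=ctrl.get_state(); f.append(s['ft_force'][2])
print(np.round(f,2),s['time'],s['position'],s['grip_width'])
cv2.imwrite('pics/w13.png',im[:,:,::-1])
p,r=pose()
M1=np.array([.50,.13,.27]);M2=np.array([.57,-.04,.28]); S=Slerp([0,1],R.concatenate([r,CT]))
Ra=S([.45])[0];Rb=S([.75])[0]
rows(M1,Ra,dmax=.047);rows(M2,Rb,p0=M1,R0=Ra,dmax=.047);rows(mag(.308,.06),CT,p0=M2,R0=Rb,dmax=.047)
E
```

```text
[-1.32 -1.18 -1.33] 17.95 [0.40740069 0.3152919  0.13632574] 0.39206523202559496
6 rows; ang 0.588 dist 0.247
[{"travel":[-0.029, -0.018, -0.022],"angular":[-0.017, 0.022, 0.094]},{"travel":[-0.031, -0.015, -0.024],"angular":[-0.016, 0.023, 0.094]},{"travel":[-0.031, -0.011, -0.024],"angular":[-0.017, 0.022, 0.094]},{"travel":[-0.032, -0.009, -0.025],"angular":[-0.017, 0.023, 0.094]},{"travel":[-0.031, -0.004, -0.026],"angular":[-0.016, 0.022, 0.094]}]
[{"travel":[-0.031, -0.002, -0.026],"angular":[-0.017, 0.023, 0.094]}]
4 rows; ang 0.392 dist 0.184
[{"travel":[-0.045, -0.002, -0.01],"angular":[-0.017, 0.022, 0.094]},{"travel":[-0.045, 0.002, -0.011],"angular":[-0.016, 0.023, 0.094]},{"travel":[-0.044, 0.006, -0.011],"angular":[-0.017, 0.022, 0.094]},{"travel":[-0.043, 0.011, -0.013],"angular":[-0.017, 0.023, 0.094]}]
3 rows; ang 0.327 dist 0.137
[{"travel":[-0.045, 0.007, 0.0],"angular":[-0.019, 0.025, 0.104]},{"travel":[-0.044, 0.013, -0.001],"angular":[-0.018, 0.025, 0.105]},{"travel":[-0.042, 0.016, -0.002],"angular":[-0.019, 0.025, 0.104]}]
```

View pics/w13.png

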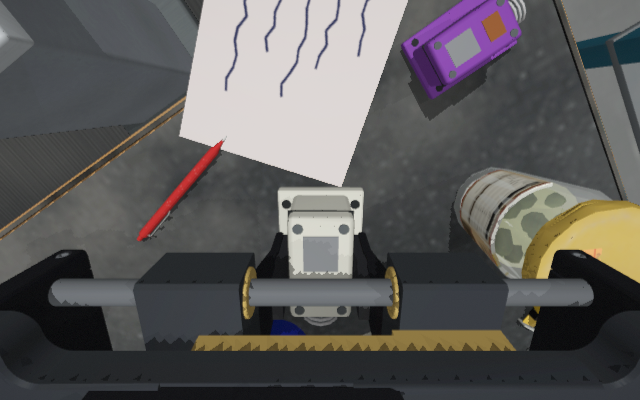

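servo_tool([
  {"travel":[-0.029,-0.018,-0.022],"angular":[-0.017,0.022,0.094]},
  {"travel":[-0.031,-0.015,-0.024],"angular":[-0.016,0.023,0.094]},
  {"travel":[-0.031,-0.011,-0.024],"angular":[-0.017,0.022,0.094]},
  {"travel":[-0.032,-0.009,-0.025],"angular":[-0.017,0.023,0.094]},
  {"travel":[-0.031,-0.004,-0.026],"angular":[-0.016,0.022,0.094]},
])

```text
time: 18.45
position: [0.4854, 0.1597, 0.2497]
tool_rot: [-1.508, -2.653, -0.169]
ft_force: [0.2, -0.4, -1.4]
grip_width: 0.388
```

servo_tool([
  {"travel":[-0.031,-0.002,-0.026],"angular":[-0.017,0.023,0.094]},
  {"travel":[-0.045,-0.002,-0.01],"angular":[-0.017,0.022,0.094]},
  {"travel":[-0.045,0.002,-0.011],"angular":[-0.016,0.023,0.094]},
  {"travel":[-0.044,0.006,-0.011],"angular":[-0.017,0.022,0.094]},
  {"travel":[-0.043,0.011,-0.013],"angular":[-0.017,0.023,0.094]},
])

```text
time: 18.95
position: [0.57, -0.0419, 0.2805]
tool_rot: [-2.027, -2.156, -0.32]
ft_force: [0.7, 0.1, -1.7]
grip_width: 0.389
```

servo_tool([
  {"travel":[-0.045,0.007,0.0],"angular":[-0.019,0.025,0.104]},
  {"travel":[-0.044,0.013,-0.001],"angular":[-0.018,0.025,0.105]},
  {"travel":[-0.042,0.016,-0.002],"angular":[-0.019,0.025,0.104]},
  {"travel":[0,0,0],"angular":[0,0,0]},
  {"travel":[0,0,0],"angular":[0,0,0]},
])

```text
time: 19.45
position: [0.6007, -0.1699, 0.245]
tool_rot: [-2.296, -1.769, -0.406]
ft_force: [-0.6, 0.4, -1.9]
grip_width: 0.387
```

```bash
python3 - <<'E'
from h import *
p,r=pose(); print(p,inch(p)-[.008,0,.0366], (r.inv()*CT).as_rotvec(), ctrl.get_state()['time'])
rows(mag(.312,.010),CT)
im,c=grab('side','s14'); cv2.imwrite('pics/s14z.png',cv2.resize(im[110:210,280:370,::-1],None,fx=5,fy=5))
E
```

```text
[ 0.6006581  -0.16990937  0.24495268] [0.306129   0.00061315 0.05993607] [ 0.000152   -0.00218823 -0.00352663] 19.45
2 rows; ang 0.004 dist 0.05
[{"travel":[0.003, 0.0, 0.025],"angular":[0.0, -0.001, -0.002]},{"travel":[0.003, 0.001, 0.025],"angular":[0.0, -0.001, -0.002]}]
```

View pics/s14z.png

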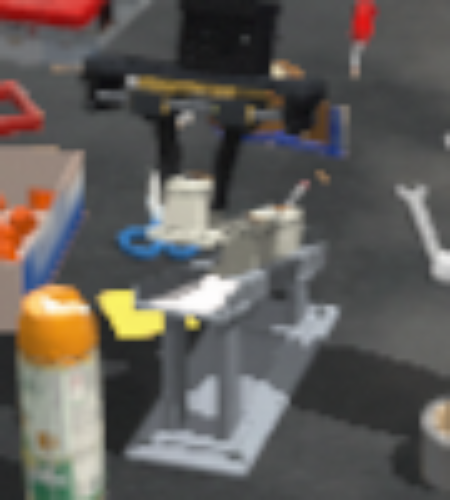

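servo_tool([
  {"travel":[0.002,0.0,0.025],"angular":[0,0,0]},
  {"travel":[0.002,0.0,0.025],"angular":[0,0,0]},
  {"travel":[0,0,0.003],"angular":[0,0,0]},
  {"travel":[0,0,0],"angular":[0,0,0]},
  {"travel":[0,0,0],"angular":[0,0,0]},
])

```text
time: 20.0
position: [0.6075, -0.147, 0.1999]
tool_rot: [-2.296, -1.777, -0.409]
ft_force: [0.1, -0.3, -1.9]
grip_width: 0.387
```

```bash
python3 - <<'E'
from h import *
p,r=pose(); print(inch(p)-[.008,0,.0366], (r.inv()*CT).as_rotvec(), ctrl.get_state()['time'],ctrl.get_state()['ft_force'])
im,c=grab('wrist','w14'); cv2.imwrite('pics/w14.png',cv2.resize(im[150:350,220:420,::-1],None,fx=3,fy=3))
E
```

```text
[ 3.13203786e-01 -2.82718273e-04  9.37640178e-03] [ 0.00374805 -0.00054483  0.00136559] 20.0 [ 0.09531339 -0.3122586  -1.8579459 ]
```

View pics/w14.png

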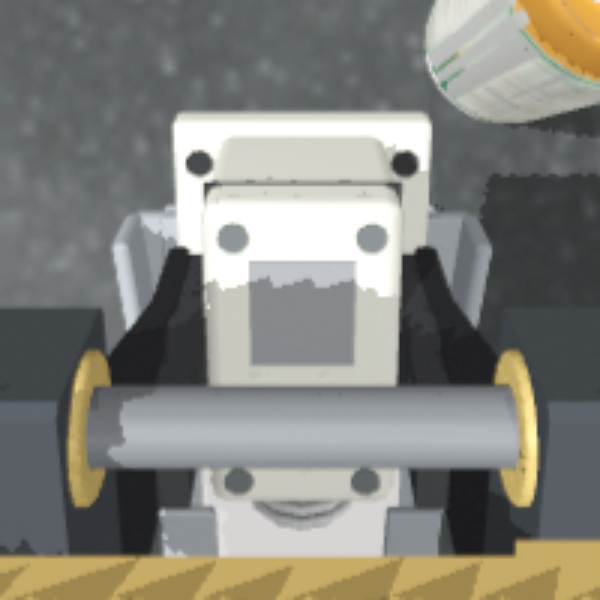

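Same picture as for the first body; the foot is centred between the walls. I lower the last few mm.

servo_tool([
  {"travel":[-0.004,0,0.004],"angular":[0,0,0]},
  {"travel":[0,0,0],"angular":[0,0,0]},
  {"travel":[0,0,0],"angular":[0,0,0]},
])

```text
time: 20.35
position: [0.6064, -0.1502, 0.1935]
tool_rot: [-2.297, -1.774, -0.408]
ft_force: [-0.1, -1.6, 1.2]
grip_width: 0.39
```

servo_tool([
  {"travel":[0,0,0.002],"angular":[0,0,0]},
  {"travel":[0,0,0],"angular":[0,0,0]},
])

```text
time: 20.55
position: [0.6068, -0.1503, 0.1935]
tool_rot: [-2.298, -1.775, -0.408]
ft_force: [-3.4, -2.4, 8.7]
grip_width: 0.387
```

```bash
python3 - <<'E'
from h import *
p,r=pose(); print(inch(p)-[.008,0,.0366], (r.inv()*CT).as_rotvec(), ctrl.get_state()['time'],ctrl.get_state()['ft_force'])
E
```

```text
[ 0.30787228 -0.00041802  0.00455809] [ 0.00434926  0.00030992 -0.00056914] 20.55 [-3.35444787 -2.40834911  8.67417364]
```

servo_tool([
  {"travel":[0,0,-0.002],"angular":[0,0,0]},
  {"travel":[-0.011,0,0],"angular":[0,0,0]},
  {"travel":[-0.011,0,0],"angular":[0,0,0]},
  {"travel":[0,0,0],"angular":[0,0,0]},
  {"travel":[0,0,0],"angular":[0,0,0]},
])

```text
time: 21.05
position: [0.6009, -0.1714, 0.1855]
tool_rot: [-2.298, -1.772, -0.407]
ft_force: [0.2, -2.6, 4.7]
grip_width: 0.391
```

servo_tool([
  {"travel":[0,0,0],"angular":[0,0,0]},
  {"travel":[0,0,0],"angular":[0,0,0]},
  {"travel":[0,0,0],"angular":[0,0,0]},
  {"travel":[0,0,0],"angular":[0,0,0]},
  {"travel":[0,0,0],"angular":[0,0,0]},
], claw=0.055)

```text
time: 21.55
position: [0.6011, -0.1689, 0.1855]
tool_rot: [-2.294, -1.775, -0.408]
ft_force: [-0.2, -0.2, 0.6]
grip_width: 0.625
```

servo_tool([
  {"travel":[0,0,-0.045],"angular":[0,0,0]},
  {"travel":[0,0,-0.045],"angular":[0,0,0]},
  {"travel":[0,0,-0.03],"angular":[0,0,0]},
  {"travel":[0,0,0],"angular":[0,0,0]},
])

```text
time: 21.95
position: [0.5921, -0.2117, 0.3033]
tool_rot: [-2.303, -1.777, -0.413]
ft_force: [0.8, 0.8, 0.2]
grip_width: 0.634
```

```bash
python3 - <<'E'
from h import *
p,r=pose(); s=ctrl.get_state(); print(p,s['time'])
im,c=grab('wrist','w15'); np.save('w15.npy',c,allow_pickle=True)
im,c=grab('side','s15'); cv2.imwrite('pics/s15z.png',cv2.resize(im[110:210,280:370,::-1],None,fx=5,fy=5))
E
```

```text
[ 0.59211932 -0.21167282  0.30333237] 21.95
```

View pics/w15.png

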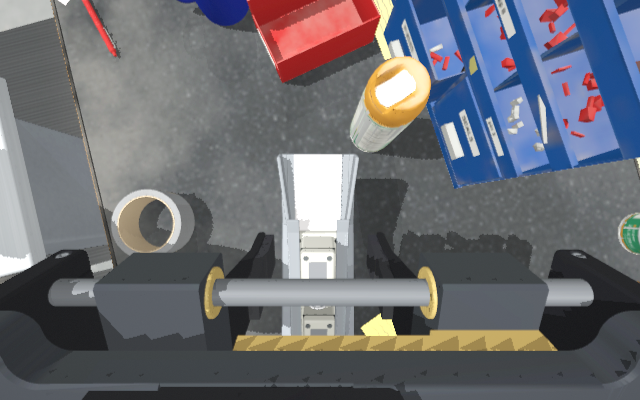

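View pics/s15z.png

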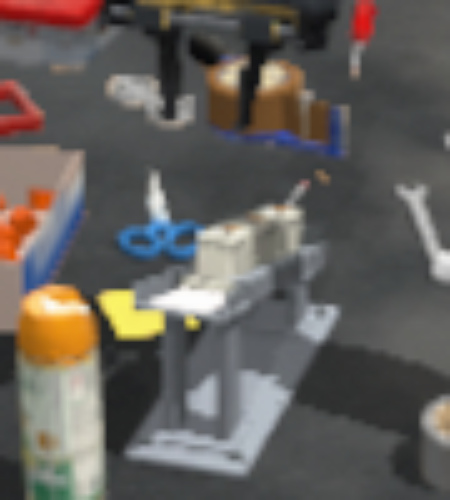

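```bash
python3 - <<'E'
from h import *
c=np.load('w15.npy',allow_pickle=True).item()
im=cv2.imread('pics/w15.png'); cv2.imwrite('pics/w15z.png',cv2.resize(im[145:345,270:370],None,fx=3,fy=3,interpolation=cv2.INTER_CUBIC)) 
n=CR.apply([0,0,1])
def ch(u,v,h):
    o,d=ray(c,u,v); P0=CO+n*h; t=((P0-o)@n)/(d@n); return inch(o+d*t)
for v in (220,232,234,236): print(v,ch(319,v,.012).round(4))
print('mouth',ch(317,154,.003),'screws?',ch(319,250,.053))
E
```

```text
220 [ 0.2554 -0.0014  0.012 ]
232 [ 0.2413 -0.0013  0.012 ]
234 [ 0.2389 -0.0013  0.012 ]
236 [ 0.2365 -0.0013  0.012 ]
mouth [0.3255446  0.00050327 0.003     ] screws? [ 0.24084102 -0.00108031  0.053     ]
```

View pics/w15z.png

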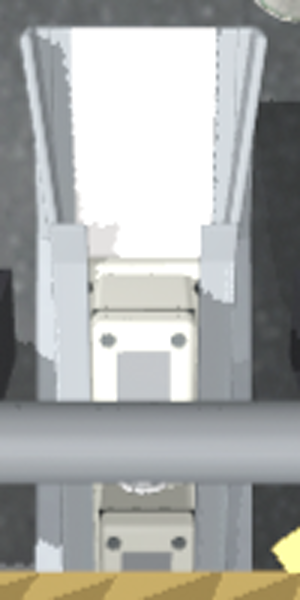

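```bash
python3 - <<'E'
from h import *
p,r=pose(); T=down(np.radians(83.7))
Rm=Slerp([0,1],R.concatenate([r,T]))([.5])[0]; M=np.array([.61,.05,.27])
rows(M,Rm,dmax=.048); rows([.6114,.2965,.13],T,p0=M,R0=Rm,dmax=.048)
# B check from w11
c=np.load('w11.npy',allow_pickle=True).item()
im=cv2.imread('pics/w11.png'); cv2.imwrite('pics/w11z.png',cv2.resize(im[155:255,280:360],None,fx=5,fy=5,interpolation=cv2.INTER_CUBIC))
E
```

```text
6 rows; ang 0.189 dist 0.261
[{"travel":[0.038, -0.008, 0.019],"angular":[0.002, -0.029, -0.012]},{"travel":[0.039, -0.007, 0.018],"angular":[0.003, -0.029, -0.012]},{"travel":[0.04, -0.007, 0.017],"angular":[0.002, -0.029, -0.012]},{"travel":[0.04, -0.006, 0.016],"angular":[0.002, -0.029, -0.012]},{"travel":[0.041, -0.006, 0.014],"angular":[0.003, -0.029, -0.012]}]
[{"travel":[0.041, -0.005, 0.013],"angular":[0.002, -0.03, -0.012]}]
6 rows; ang 0.189 dist 0.283
[{"travel":[0.036, -0.007, 0.03],"angular":[0.002, -0.029, -0.012]},{"travel":[0.036, -0.007, 0.029],"angular":[0.003, -0.029, -0.012]},{"travel":[0.038, -0.007, 0.028],"angular":[0.002, -0.029, -0.012]},{"travel":[0.039, -0.006, 0.027],"angular":[0.002, -0.029, -0.012]},{"travel":[0.039, -0.005, 0.025],"angular":[0.003, -0.029, -0.012]}]
[{"travel":[0.04, -0.005, 0.025],"angular":[0.002, -0.03, -0.012]}]
```

View pics/w11z.png

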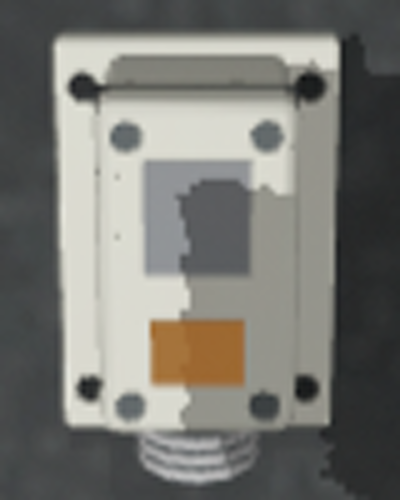

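servo_tool([
  {"travel":[0.038,-0.008,0.019],"angular":[0.002,-0.029,-0.012]},
  {"travel":[0.039,-0.007,0.018],"angular":[0.003,-0.029,-0.012]},
  {"travel":[0.04,-0.007,0.017],"angular":[0.002,-0.029,-0.012]},
  {"travel":[0.04,-0.006,0.016],"angular":[0.002,-0.029,-0.012]},
  {"travel":[0.041,-0.006,0.014],"angular":[0.003,-0.029,-0.012]},
], claw=0.065)

```text
time: 22.55
position: [0.6052, 0.0094, 0.2726]
tool_rot: [-2.32, -1.912, -0.241]
ft_force: [0.6, -0.5, -0.6]
grip_width: 0.746
```

servo_tool([
  {"travel":[0.041,-0.005,0.013],"angular":[0.002,-0.03,-0.012]},
  {"travel":[0.036,-0.007,0.03],"angular":[0.002,-0.029,-0.012]},
  {"travel":[0.036,-0.007,0.029],"angular":[0.003,-0.029,-0.012]},
  {"travel":[0.038,-0.007,0.028],"angular":[0.002,-0.029,-0.012]},
  {"travel":[0.039,-0.006,0.027],"angular":[0.002,-0.029,-0.012]},
])

```text
time: 23.05
position: [0.6085, 0.2166, 0.1738]
tool_rot: [-2.335, -2.047, -0.067]
ft_force: [1.0, -0.7, 1.4]
grip_width: 0.746
```

servo_tool([
  {"travel":[0.039,-0.005,0.025],"angular":[0.003,-0.029,-0.012]},
  {"travel":[0.04,-0.005,0.025],"angular":[0.002,-0.03,-0.012]},
  {"travel":[0,0,0],"angular":[0,0,0]},
  {"travel":[0,0,0],"angular":[0,0,0]},
])

```text
time: 23.45
position: [0.6075, 0.2991, 0.127]
tool_rot: [-2.331, -2.102, 0.008]
ft_force: [0.6, -1.1, -1.0]
grip_width: 0.749
```

```bash
python3 - <<'E'
from h import *
c=np.load('w11.npy',allow_pickle=True).item()
P=lambda x,y:(280+(x+.5)/5-.5,155+(y+.5)/5-.5)
body(c,[P(130,406),P(265,405),P(126,136),P(267,136)],{'r':P(57,38),'n':P(65,425),'n2':P(330,425)})
p,r=pose(); s=ctrl.get_state(); print(p,s['time'],s['grip_width'])
rows([.6114,.2965,.0366],down(np.radians(83.7)))
E
```

```text
grip pt [0.6107 0.2953 0.05  ] heading -96.3 spans 0.0478 0.0232 0.0229
  r body-frame x,y -0.0402 -0.026
  n body-frame x,y 0.039 -0.0269
  n2 body-frame x,y 0.0392 0.0267
[0.60751315 0.29907069 0.12695177] 23.45 0.7493506315634411
2 rows; ang 0.009 dist 0.09
[{"travel":[-0.001, 0.002, 0.045],"angular":[-0.003, 0.001, 0.003]},{"travel":[-0.001, 0.003, 0.045],"angular":[-0.003, 0.001, 0.004]}]
```

servo_tool([
  {"travel":[-0.002,0.002,0.044],"angular":[-0.003,0.001,0.003]},
  {"travel":[-0.001,0.001,0.045],"angular":[-0.003,0.001,0.004]},
  {"travel":[0,0,0],"angular":[0,0,0]},
  {"travel":[0,0,0],"angular":[0,0,0]},
])

```text
time: 23.85
position: [0.6135, 0.2915, 0.0411]
tool_rot: [2.346, 2.085, 0.005]
ft_force: [-0.2, -0.3, 0.3]
grip_width: 0.746
```

servo_tool([
  {"travel":[0,0,0],"angular":[0,0,0]},
  {"travel":[0,0,0],"angular":[0,0,0]},
  {"travel":[0,0,0],"angular":[0,0,0]},
  {"travel":[0,0,0],"angular":[0,0,0]},
  {"travel":[0,0,0],"angular":[0,0,0]},
], claw=0.02, squeeze=35)

```text
time: 24.35
position: [0.6127, 0.2938, 0.0417]
tool_rot: [2.344, 2.088, 0.007]
ft_force: [-2.2, -1.0, 2.0]
grip_width: 0.385
```

servo_tool([
  {"travel":[0,0,0],"angular":[0,0,0]},
  {"travel":[0,0,0],"angular":[0,0,0]},
])

```text
time: 24.55
position: [0.6127, 0.2938, 0.0417]
tool_rot: [2.344, 2.088, 0.006]
ft_force: [-3.3, 0.1, 5.3]
grip_width: 0.388
```

servo_tool([
  {"travel":[0,0,-0.03],"angular":[0,0,0]},
  {"travel":[0,0,-0.045],"angular":[0,0,0]},
  {"travel":[0,0,-0.045],"angular":[0,0,0]},
  {"travel":[0,0,-0.02],"angular":[0,0,0]},
  {"travel":[0,0,0],"angular":[0,0,0]},
])

```text
time: 25.05
position: [0.6145, 0.294, 0.1842]
tool_rot: [2.343, 2.085, 0.017]
ft_force: [-0.8, 0.1, -4.8]
grip_width: 0.385
```

```bash
python3 - <<'E'
from h import *
p,r=pose(); s=ctrl.get_state(); print(p,s['time'],s['grip_width'],s['ft_force'])
im,c=grab('wrist','w16')
T=down(np.radians(190.5)); rows([.659,.088,.175],T)
E
```

```text
[0.61446923 0.29396871 0.1841583 ] 25.05 0.38549130320973657 [-0.82430982  0.11858152 -4.79341795]
13 rows; ang 1.87 dist 0.21
[{"travel":[-0.015, 0.005, 0.0],"angular":[0.0, 0.0, -0.144]},{"travel":[-0.016, 0.003, 0.001],"angular":[0.001, 0.001, -0.144]},{"travel":[-0.016, 0.001, 0.0],"angular":[0.0, 0.0, -0.144]},{"travel":[-0.016, -0.001, 0.001],"angular":[0.001, 0.001, -0.143]},{"travel":[-0.016, -0.004, 0.0],"angular":[0.0, 0.0, -0.144]}]
[{"travel":[-0.015, -0.006, 0.001],"angular":[0.001, 0.001, -0.144]},{"travel":[-0.014, -0.009, 0.0],"angular":[0.0, 0.0, -0.144]},{"travel":[-0.013, -0.01, 0.001],"angular":[0.001, 0.001, -0.144]},{"travel":[-0.011, -0.011, 0.0],"angular":[0.001, 0.0, -0.144]},{"travel":[-0.009, -0.013, 0.001],"angular":[0.0, 0.0, -0.144]}]
[{"travel":[-0.007, -0.015, 0.0],"angular":[0.0, 0.001, -0.144]},{"travel":[-0.005, -0.015, 0.0],"angular":[0.001, 0.0, -0.143]},{"travel":[-0.003, -0.016, 0.001],"angular":[0.001, 0.001, -0.144]}]
```

View pics/w16.png

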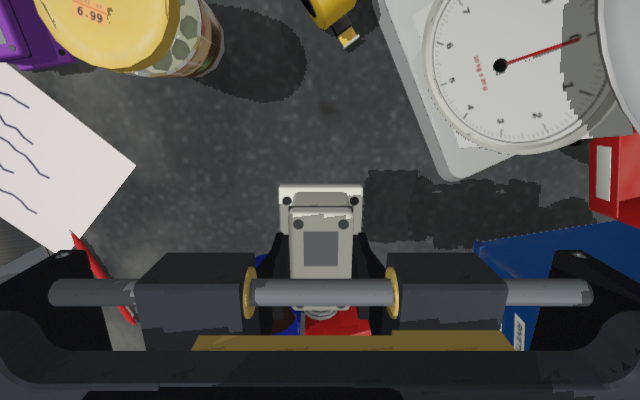

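```bash
python3 - <<'E'
from h import *
c=ctrl.calibration('top')
for z in (0,.1,.3): print(z,plane(c,272,152,z).round(3),plane(c,375,160,z).round(3))
c=ctrl.calibration('side'); 
for u in ((262,228),(187,236),(268,110)): print(u,plane(c,*u,0).round(3),plane(c,*u,.3).round(3))
c=ctrl.calibration('wrist')
for z in (.05,.1,.2,.3): print(z,plane(c,478,243,z).round(3))
E
```

```text
0 [0.813 0.22  0.   ] [ 0.784 -0.228  0.   ]
0.1 [0.78  0.209 0.1  ] [ 0.753 -0.21   0.1  ]
0.3 [0.715 0.187 0.3  ] [ 0.691 -0.175  0.3  ]
(262, 228) [0.818 0.056 0.   ] [0.728 0.473 0.3  ]
(187, 236) [1.105 0.12  0.   ] [0.944 0.521 0.3  ]
(268, 110) [ 0.972 -1.152  0.   ] [ 0.844 -0.435  0.3  ]
0.05 [0.769 0.22  0.05 ]
0.1 [0.743 0.248 0.1  ]
0.2 [0.69  0.304 0.2  ]
0.3 [0.638 0.359 0.3  ]
```

servo_tool([
  {"travel":[-0.015,0.005,0.0],"angular":[0,0,-0.144]},
  {"travel":[-0.016,0.003,0.001],"angular":[0.001,0.001,-0.144]},
  {"travel":[-0.016,0.001,0.0],"angular":[0,0,-0.144]},
  {"travel":[-0.016,-0.001,0.001],"angular":[0.001,0.001,-0.143]},
  {"travel":[-0.016,-0.004,0.0],"angular":[0,0,-0.144]},
])

```text
time: 25.6
position: [0.6292, 0.2126, 0.1748]
tool_rot: [-1.452, -2.783, 0.001]
ft_force: [0.2, 0.8, -4.3]
grip_width: 0.389
```

servo_tool([
  {"travel":[-0.015,-0.006,0.001],"angular":[0.001,0.001,-0.144]},
  {"travel":[-0.014,-0.009,0.0],"angular":[0,0,-0.144]},
  {"travel":[-0.013,-0.01,0.001],"angular":[0.001,0.001,-0.144]},
  {"travel":[-0.011,-0.011,0.0],"angular":[0.001,0,-0.144]},
  {"travel":[-0.009,-0.013,0.001],"angular":[0,0,-0.144]},
])

```text
time: 26.1
position: [0.6468, 0.1342, 0.172]
tool_rot: [-0.378, -3.114, 0.001]
ft_force: [-0.1, 0.4, -4.7]
grip_width: 0.388
```

servo_tool([
  {"travel":[-0.007,-0.015,0.0],"angular":[0,0.001,-0.144]},
  {"travel":[-0.005,-0.015,0.0],"angular":[0.001,0,-0.143]},
  {"travel":[-0.003,-0.016,0.001],"angular":[0.001,0.001,-0.144]},
  {"travel":[0,0,0],"angular":[0,0,0]},
  {"travel":[0,0,0],"angular":[0,0,0]},
])

```text
time: 26.6
position: [0.6571, 0.088, 0.1721]
tool_rot: [0.28, -3.123, -0.001]
ft_force: [-0.2, 0.6, -4.2]
grip_width: 0.389
```

```bash
python3 - <<'E'
from h import *
p,r=pose(); s=ctrl.get_state(); print(p,s['time'],s['grip_width'],s['ft_force'],s['joint_positions'].round(2))
im,c=grab('wrist','w17'); np.save('w17.npy',c,allow_pickle=True)
im,c=grab('side','s17'); cv2.imwrite('pics/s17z.png',cv2.resize(im[120:280,240:380,::-1],None,fx=3.5,fy=3.5))
T=down(np.radians(190.5)); rows([.659,.088,.075],T)
E
```

```text
[0.65707894 0.08802991 0.17214635] 26.6 0.3887896336798273 [-0.15516986  0.56296163 -4.21597507] [ 0.54  0.59 -1.03  1.46  0.51  1.38  1.24]
2 rows; ang 0.004 dist 0.099
[{"travel":[-0.001, -0.001, 0.049],"angular":[0.001, -0.002, 0.0]},{"travel":[-0.001, -0.001, 0.05],"angular":[0.0, -0.002, -0.001]}]
```

View pics/w17.png

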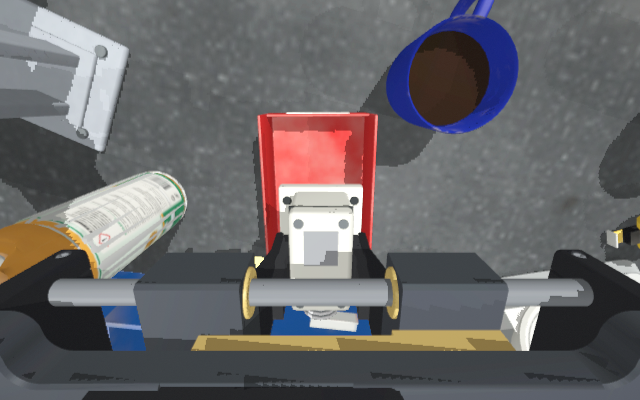

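View pics/s17z.png

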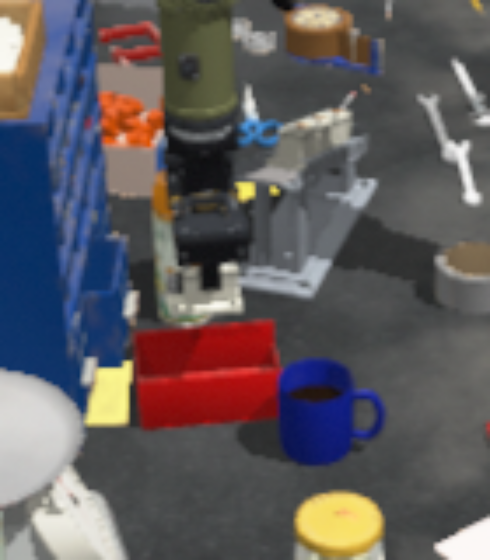

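servo_tool([
  {"travel":[-0.001,-0.001,0.045],"angular":[0.001,-0.002,0]},
  {"travel":[-0.001,0,0.045],"angular":[0,-0.002,0]},
  {"travel":[0,0,0.025],"angular":[0,0,0]},
  {"travel":[0,0,0],"angular":[0,0,0]},
  {"travel":[0,0,0],"angular":[0,0,0]},
])

```text
time: 27.2
position: [0.6604, 0.089, 0.0604]
tool_rot: [-0.288, 3.126, -0.0]
ft_force: [1.2, 0.0, -3.8]
grip_width: 0.385
```

servo_tool([
  {"travel":[0,0,0],"angular":[0,0,0]},
])

```text
time: 27.3
position: [0.6619, 0.089, 0.0624]
tool_rot: [-0.287, 3.122, -0.001]
ft_force: [0.3, 0.7, -4.1]
grip_width: 0.389
```

```bash
python3 - <<'E'
from h import *
p,r=pose(); s=ctrl.get_state(); print(p,s['time'],s['ft_force'])
im,c=grab('wrist','w18')
E
```

```text
[0.6618584  0.08899688 0.0624135 ] 27.3 [ 0.29867782  0.74814021 -4.12494602]
```

View pics/w18.png

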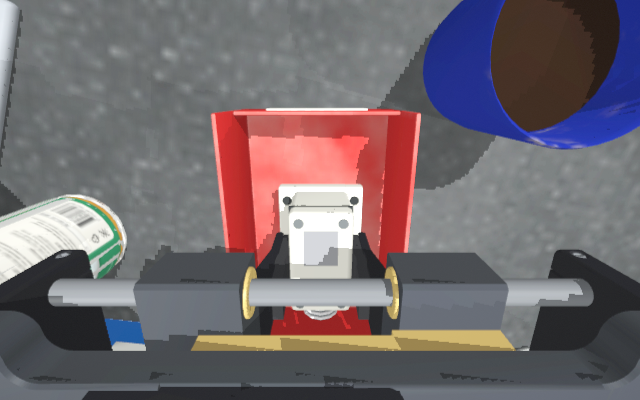

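Centred in the bin and clear of the mug. I lower it the last 18 mm, feeling for the floor.

servo_tool([
  {"travel":[0,0,0.01],"angular":[0,0,0]},
  {"travel":[0,0,0.005],"angular":[0,0,0]},
  {"travel":[0,0,0],"angular":[0,0,0]},
  {"travel":[0,0,0],"angular":[0,0,0]},
])

```text
time: 27.75
position: [0.6602, 0.0874, 0.0446]
tool_rot: [-0.287, 3.127, -0.002]
ft_force: [-0.6, -0.1, -4.8]
grip_width: 0.389
```

servo_tool([
  {"travel":[0,0,0.002],"angular":[0,0,0]},
  {"travel":[0,0,0],"angular":[0,0,0]},
  {"travel":[0,0,0],"angular":[0,0,0]},
])

```text
time: 28.05
position: [0.6605, 0.0875, 0.0442]
tool_rot: [-0.287, 3.126, -0.003]
ft_force: [-4.0, -0.9, 6.6]
grip_width: 0.389
```

servo_tool([
  {"travel":[0,0,-0.001],"angular":[0,0,0]},
  {"travel":[0,0,0],"angular":[0,0,0]},
  {"travel":[0,0,0],"angular":[0,0,0]},
  {"travel":[0,0,0],"angular":[0,0,0]},
], claw=0.048)

```text
time: 28.45
position: [0.6606, 0.0877, 0.0438]
tool_rot: [-0.287, 3.126, -0.001]
ft_force: [0.0, -0.3, 1.0]
grip_width: 0.541
```

servo_tool([
  {"travel":[0,0,-0.03],"angular":[0,0,0]},
  {"travel":[0,0,-0.045],"angular":[0,0,0]},
  {"travel":[0,0,-0.045],"angular":[0,0,0]},
  {"travel":[0,0,-0.045],"angular":[0,0,0]},
  {"travel":[0,0,-0.03],"angular":[0,0,0]},
])

```text
time: 28.95
position: [0.6608, 0.0884, 0.2426]
tool_rot: [-0.287, 3.122, -0.001]
ft_force: [0.3, 0.2, -0.4]
grip_width: 0.552
```

servo_tool([
  {"travel":[0.04,0,-0.02],"angular":[0,0,0]},
  {"travel":[0.04,0,0],"angular":[0,0,0]},
  {"travel":[0.04,0,0],"angular":[0,0,0]},
  {"travel":[0,0,0],"angular":[0,0,0]},
  {"travel":[0,0,0],"angular":[0,0,0]},
])

```text
time: 29.45
position: [0.542, 0.0647, 0.2589]
tool_rot: [-0.284, 3.125, -0.006]
ft_force: [0.1, 0.0, 1.0]
grip_width: 0.55
```

```bash
python3 - <<'E'
from h import *
p,r=pose(); s=ctrl.get_state(); print(p,s['time'],s['ft_force'],s['grip_width'])
im,c=grab('wrist','w19')
im,c=grab('top','t19'); cv2.imwrite('pics/t19z.png',cv2.resize(im[130:260,190:450,::-1],None,fx=3,fy=3,interpolation=cv2.INTER_CUBIC))
im,c=grab('side','s19'); cv2.imwrite('pics/s19z.png',cv2.resize(im[120:280,240:410,::-1],None,fx=3.5,fy=3.5,interpolation=cv2.INTER_CUBIC))
E
```

```text
[0.54199845 0.06467987 0.25888235] 29.45 [0.05994933 0.02319131 1.04677344] 0.5498574191517676
```

View pics/t19z.png

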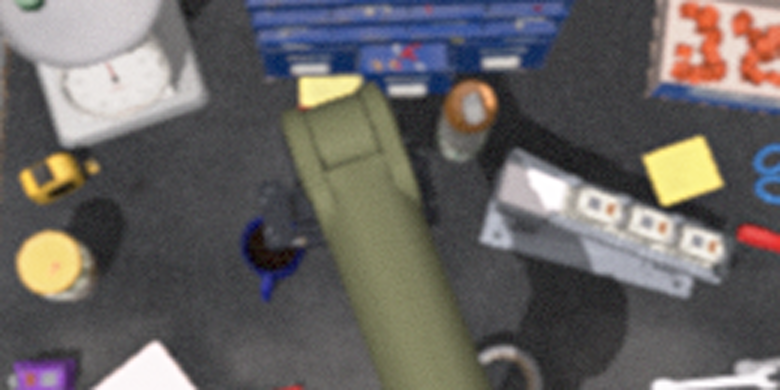

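View pics/s19z.png

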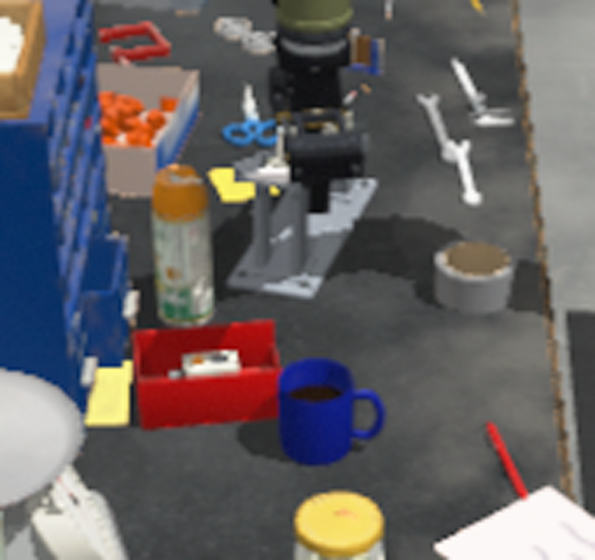

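View pics/w19.png

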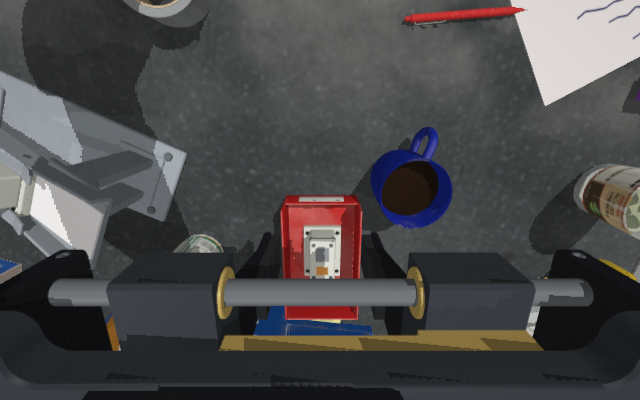

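```bash
python3 -c "
from bench import ctrl
print(ctrl.close_job())"
```

```text
the job is handed in; nothing more can be done
None
```

The job is done and handed in at about 29.5 s of the 72 s allowed: both empty bodies are in the magazine, and the filled one stands in the red bin.

- **Weights:** I lifted each body and read the wrist force: about 1.6 N (C), 4.5 N (B) and 1.3 N (A). B is the filled one. I put it back on the bench until both empties were loaded, so the order matches the task.
- **Magazine:** C and then A went in at the raised end, nose downhill. Each touched the floor, was moved under the lip tips and released, and slid down. The last top picture shows the three bodies evenly spaced with noses downhill. The rear foot edge of the last one measured about 242 mm against the expected 240 mm, so they are butted together.
- **Bin:** B stands on its foot near the middle of the bin, clear of the walls. The last side and wrist pictures confirm this.
- **Bystanders:** the mug, can, jar, tape and purple look-alike appear untouched in the pictures. The gripper was empty and well clear of everything at the end.
- **One disagreement:** both magazine contacts came about 3–4 mm above the floor height I had fitted from the camera image. I used the contact height.

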